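Ready a plate stack for a polarised-light run

TASK

Get the polarised-light run going: turn the polariser dial until its scale reads 60 degrees at the red index line, and stack all the black plates on the loading stand, cut corners matched so that every skirt sits fully down on the one below, with the blue lid on top. Only when dial and stack are ready, press the blue, the yellow and then the green key, one at a time and each fully down; do not press the red key, and leave the jars, notebook and beaker where they are.

Things in the scene. Friction and masses are not known exactly. Their poses are not given: they have to be found in the camera images.
- plate1_mid (a point): black plate, 25 mm high, ~70 g, 92 (x) by 58 mm, both +x corners cut 12 mm at 45 degrees, sides upright for 18 mm; 3 mm skirt wall round an 8 mm deep hollow below. Its 7 mm high top boss (82 by 48 mm, pale wells) enters the next hollow with 2 mm play all round; layers rise 18 mm; wrong way round it cannot seat. Point: centre, 12.5 mm above its lower edge. Absent: None from the start.
- plate2_mid (a point): black plate, 25 mm high, ~70 g, 92 (x) by 58 mm, both +x corners cut 12 mm at 45 degrees, sides upright for 18 mm; 3 mm skirt wall round an 8 mm deep hollow below. Its 7 mm high top boss (82 by 48 mm, pale wells) enters the next hollow with 2 mm play all round; layers rise 18 mm; wrong way round it cannot seat. Point: centre, 12.5 mm above its lower edge. Absent: None from the start.
- plate3_mid (a point): black plate, 25 mm high, ~70 g, 92 (x) by 58 mm, both +x corners cut 12 mm at 45 degrees, sides upright for 18 mm; 3 mm skirt wall round an 8 mm deep hollow below. Its 7 mm high top boss (82 by 48 mm, pale wells) enters the next hollow with 2 mm play all round; layers rise 18 mm; wrong way round it cannot seat. Point: centre, 12.5 mm above its lower edge. Absent: None from the start.
- plate4_mid (a point): black plate, 25 mm high, ~70 g, 92 (x) by 58 mm, both +x corners cut 12 mm at 45 degrees, sides upright for 18 mm; 3 mm skirt wall round an 8 mm deep hollow below. Its 7 mm high top boss (82 by 48 mm, pale wells) enters the next hollow with 2 mm play all round; layers rise 18 mm; wrong way round it cannot seat. Point: centre, 12.5 mm above its lower edge. Absent: None from the start.
- lid_mid (a point): blue lid with a flat top and a white patch, 18 mm high, ~50 g, 92 (x) by 58 mm, both +x corners cut 12 mm at 45 degrees, sides upright for 18 mm; 3 mm skirt wall round an 8 mm deep hollow below, fitting over a plate's boss. Point: its centre, 9 mm above its lower edge.
- nest_ledge (a point): loading stand, fixed: aluminium block of the plates' outline, 30 mm high, with a grey boss like a plate's on top. Point: centre of the ledge 30 mm above the bench, where the lowest skirt rests; x points to the cut-corner end, z up. Seated at layer k (0 lowest), a plate has its centre 12.5 + 18k mm above this point, the lid 9 + 18k mm.
- dial (a joint): reading of the polariser's graduated scale at the index line, in rad (60 degrees = 1.047). Grows as the dial is turned clockwise seen from above; range -0.15 to 2.25; stays where it is left (friction about 0.06 N m).
- dial_grip (a point): fixed rotary polariser mount: on the axis, at grasping height on the round knurled aluminium collar to hold (46 mm across, 28 to 73 mm above the bench; point at 51), which turns with the black scale disc (96 mm across, face at 27.5 mm). White ticks every 10 degrees, 0 to 120, growing anticlockwise seen from above; long at each 30; zero long and yellow.
- dial_index (a point): inner end of the red index line on the grey fixed block beside the disc, 52 mm from the dial axis along the mount's x, 27.5 mm above the bench.
- key_blue (a joint): travel of the blue key in m: 0 up, 0.006 fully down, springs back; down is beyond 0.004. Fully down takes 5 N.
- key_blue_top (a point): centre of the top face of the round blue key, 22 mm across, 52 mm above the bench on the white console (30 mm high, 85 by 190 mm). The four keys stand in a row 44 mm apart; which is where varies.
- key_yellow (a joint): travel of the yellow key in m: 0 up, 0.006 fully down, springs back; down is beyond 0.004. Fully down takes 5 N.
- key_yellow_top (a point): centre of the top face of the round yellow key, 22 mm across, 52 mm above the bench on the white console (30 mm high, 85 by 190 mm). The four keys stand in a row 44 mm apart; which is where varies.
- key_green (a joint): travel of the green key in m: 0 up, 0.006 fully down, springs back; down is beyond 0.004. Fully down takes 5 N.
- key_green_top (a point): centre of the top face of the round green key, 22 mm across, 52 mm above the bench on the white console (30 mm high, 85 by 190 mm). The four keys stand in a row 44 mm apart; which is where varies.
- key_red (a joint): travel of the red key in m: 0 up, 0.006 fully down, springs back; down is beyond 0.004. Fully down takes 5 N.
- key_red_top (a point): centre of the top face of the round red key, 22 mm across, 52 mm above the bench on the white console (30 mm high, 85 by 190 mm). The four keys stand in a row 44 mm apart; which is where varies. It cancels the run: not to be pressed.
- jar1: bystander: sample jar with black cap, 42 mm across, 60 mm high; origin under its centre.
- jar2: bystander: sample jar with black cap, 42 mm across, 60 mm high; origin under its centre.
- notebook: bystander: black notebook, 140 by 90 by 18 mm, lying; origin under its centre.
- beaker: bystander: glass beaker, 64 mm across, 85 mm high; origin under its centre.

How it is judged:
By the outcome, as a careful person would: the job done as asked, in the order asked, and still so for the second after the job is handed in, with the robot touching nothing.
Of plate1, plate2, plate3, plate4 only 2 to 4 are there at a start; the rules pass over those that are not, and their reading is None.
At some moment in a run one of plate1, plate2, plate3, plate4, lid may be knocked a few centimetres aside while the robot is not near it.
It also fails if it takes over 210 s, if anything falls off the work surface, if the arm or the gripper's body presses on something with over 40 N, if the wrist force passes 120 N, or if a joint passes its speed limit or range.

ROBOT

A 6-joint arm with a two-finger parallel gripper is mounted at the origin on the work surface. World frame = base frame: x ahead of the robot, y to its left, z up, the work surface at z = 0. Lengths are in m, angles in rad, forces in N, time in s.
With the tool pointing down it reaches from about 0.275 to 0.975 m from the base axis. Payload 8.4 kg.
Tool frame: the origin (TCP) lies on the centre line of the jaws, within the pads' length; the fingertips stand arm.nose_length ahead of it and the grasp point (between the pads) lies 11 mm behind it (arm.nose_length is the distance from the TCP to the fingertips, in m); z points along the fingers, y is the direction in which the jaws open and shut (so a half turn about z gives the same grasp; the last joint's range is limited). The gripper opens to 92 mm and grips with 3 to 60 N. Pads are 20 mm wide; open, the fingers measure 128 mm over their backs; the gripper's body (75 mm by 189 mm) begins 69 mm behind the grasp point.
Start: joints at [1.117, 0.353, 1.633, -0, 1.155, -0.002], TCP at [0.273, 0.562, 0.223] pointing down, gripper open.
Joint ranges: [-2.63, 2.63], [-0.92, 2.1], [0.06, 2.66], [-1.3, 4.44], [0, 2.69], [-3.02, 3.02]. Speed limits (rad/s): [2.22, 2.22, 2.79, 3.14, 3.14, 3.14].

INTERFACE

Orientations are given as a unit quaternion [w, x, y, z].
In Python, from rig import arm, imaging, order, finder gives the robot as it stands. The module is installed in compiled form; this text tells all that it offers.
- The arm moves only by the tool step_arm, never from a script. Its argument "increments" is a list of rows, each a list of 6 numbers: the shift along the tool's x, y, z in units of 40 mm (1.0 is 40 mm), then the turn, a rotation vector about the tool's x, y, z in rad. A call has exactly 5 rows; each row is the pose to reach, as a shift and turn from the pose measured when the call began, along the tool's axes at that moment; what a row does not reach only later rows make up. A row lasts 1/10 s, in which the tool goes at most 50 mm and 8.59 degrees, less where a joint would pass 70% of its speed; a pose out of reach is approached as far as the arm can. A call with a gripper value outside its range is refused whole. "grip" is the closure, from 0 (fully open) to 1 (shut), set as the call begins (left out, the last holds). The fingers move at their own pace and stop on an object; the grip force is fixed at half the most. Time passes only in rows, so rows that repeat a pose let the fingers close, or fill a call up. It gives the time, the measured TCP pose, the force and the opening at its end, in the units of the state.
- arm.state(): the state, without advancing time (a new reading comes with each control period).
- imaging.capture(name): name is "scene" or "side" or "wrist"; returns a dict with "pixels" (400x640x3 uint8, red, green, blue), "fovy" (degrees; the focal length in pixels is half the picture's height over the tangent of half this angle, whatever the lens; pixels are square), "cx", "cy" (the principal point, pixels), "xyz" and "orientation" of the camera in the world. Camera axes: x right, y down, z forward; pixel columns grow to the right and rows downward; lengths in m; the calibration is good to about 2 mm. A picture is of the moment at which its call begins. There is no depth.
- order.hand_in(): hands the job in, once; it reports no verdict.
Trained networks look in a picture, given as the dict that the camera call returned (one of the last four; its "shot" number tells which), for a name from the list of things; names that differ only in an ending like _2 or _b are one class to them, and where a whole thing is asked for, a point or a joint stands for the part that bears it (a point fixed in the world has none). Each returns a list of dicts, best first, with "score" (0 to 1); they miss things now and then, are a little off and sometimes report something else, mostly with a low value. They report only what shows in the picture. A call takes as long as a camera call.
- finder.recognise(picture, target): "location" ([x, y, z] in m, in world coordinates, good to about 4 mm: the middle of the surface that is visible of it).
- finder.regions_of(picture, target): "pixels" (400x640 bool, what is visible of it).
- finder.mark_of(picture, target): "location" ([x, y, z] in m, in world coordinates, good to about 4 mm: a listed point, or the origin of a listed thing).
The state is a dict: "time": time; "qpos": joint angles; "qvel": joint speeds; "tau": joint torques, N m; "tool_pos": TCP position; "tcp_rot": TCP orientation; "force": force on the tool from outside, world axes, zero at the start; "torque": the same for the moment, N m; "finger_gap": finger opening in m.
Only numpy, scipy, OpenCV 4.12 (cv2) and the standard library are available. Lean on these libraries where they do the work, as an engineer would, in place of code of your own. Each camera call takes 0.05 s, during which the arm holds its last target. There are 200 camera calls.

## Working session

There is one attempt and no reset: what is moved stays moved. The work goes in short steps, Python scripts to look and compute and a tool call to move; the robot and the scene stay as the last step left them, time stands still between calls to the robot, and variables do not carry over. Pictures are saved under pics/ and viewed, about 12 in all and at most 16, crops included, and the job is handed in when it is done.

Besides the shell and the picture viewer there is one more tool, called after "Request:" as name(argument=value, ...), one argument or row to a line, values as JSON. step_arm: Moves the arm, as the interface text tells. Its arguments: {"type":"object","properties":{"increments":{"type":"array","items":{"type":"array","items":{"type":"number"}}},"grip":{"type":"number"}},"required":["increments"]}

```bash
mkdir -p pics; ls
cat > h.py <<'E'
import numpy as np, cv2
from rig import arm, imaging, order, finder
from scipy.spatial.transform import Rotation as R
def rot(q): return R.from_quat([q[1],q[2],q[3],q[0]])
def cap(n,f=None):
    p=imaging.capture(n)
    if f: cv2.imwrite('pics/'+f,p['pixels'][:,:,::-1])
    return p
def foc(p): return 200/np.tan(np.radians(p['fovy'])/2)
def onplane(p,uv,z):
    uv=np.atleast_2d(uv).astype(float);f=foc(p)
    d=np.c_[(uv[:,0]-p['cx'])/f,(uv[:,1]-p['cy'])/f,np.ones(len(uv))]
    d=rot(p['orientation']).apply(d);o=np.array(p['xyz'])
    return o+d*((z-o[2])/d[:,2])[:,None]
def proj(p,X):
    c=rot(p['orientation']).inv().apply(np.atleast_2d(X)-np.array(p['xyz']));f=foc(p)
    return np.c_[c[:,0]/c[:,2]*f+p['cx'],c[:,1]/c[:,2]*f+p['cy']]
def st():
    s=arm.state();print('t',round(s['time'],2),'pos',np.round(s['tool_pos'],4),'q',np.round(s['tcp_rot'],4),'F',np.round(s['force'],1),'gap',round(s['finger_gap'],4));return s
E
python3 - <<'E'
from h import *
st();print(arm.nose_length, arm.state()['qpos'])
for c in ('scene','side'):
    p=cap(c,c+'0.png');print(c,p['fovy'],p['cx'],p['cy'],np.round(p['xyz'],3),np.round(p['orientation'],3))
    for n in ['plate1_mid','lid_mid','nest_ledge','dial_grip','dial_index','key_blue_top','key_yellow_top','key_green_top','key_red_top','jar1','notebook','beaker']:
        print(n,[(np.round(r['location'],3).tolist(),round(r['score'],2)) for r in finder.mark_of(p,n)])
E
```

```text
pics
t 0.0 pos [0.2727 0.5619 0.2219] q [-2.000e-04  2.240e-01  9.746e-01 -7.000e-04] F [ 1.  -0.5  0.3] gap 0.0925
0.008 [ 1.11655395e+00  3.53647530e-01  1.63411977e+00  2.62217257e-05
  1.15518364e+00 -2.40320099e-03]
scene 42.59422590747827 320.17918560827525 201.51782028197627 [1.337 0.678 0.878] [-0.163  0.37   0.828 -0.389]
plate1_mid [([0.479, -0.082, 0.011], 0.56)]
lid_mid [([0.449, -0.262, 0.01], 0.69)]
nest_ledge [([0.507, 0.381, 0.031], 0.92)]
dial_grip [([0.615, 0.108, 0.054], 0.95)]
dial_index [([0.664, 0.092, 0.028], 0.6)]
key_blue_top [([0.469, 0.198, 0.05], 0.55), ([0.461, 0.067, 0.052], 0.16)]
key_yellow_top [([0.464, 0.066, 0.05], 0.38)]
key_green_top [([0.763, 0.008, -0.002], 0.73), ([0.461, 0.152, 0.057], 0.42)]
key_red_top [([0.464, 0.11, 0.054], 0.5)]
jar1 [([0.788, -0.079, 0.001], 0.92)]
notebook [([0.746, -0.33, -0.001], 0.75)]
beaker [([0.776, 0.258, 0.001], 0.67)]
side 51.7708172786316 316.9839159177689 200.22157319416905 [ 0.536 -0.801  0.629] [-0.468  0.882 -0.057  0.02 ]
plate1_mid [([0.477, -0.081, 0.01], 0.79)]
lid_mid [([0.453, -0.264, 0.007], 0.59), ([0.471, 0.204, 0.054], 0.38)]
nest_ledge [([0.509, 0.379, 0.031], 0.9)]
dial_grip [([0.612, 0.116, 0.051], 0.6)]
dial_index [([0.662, 0.096, 0.028], 0.79), ([0.789, -0.076, -0.003], 0.17)]
key_blue_top [([0.604, -0.244, 0.014], 0.71), ([0.788, -0.076, -0.002], 0.61), ([0.472, 0.203, 0.053], 0.57)]
key_yellow_top [([0.463, 0.074, 0.051], 0.37)]
key_green_top [([0.46, 0.153, 0.053], 0.62)]
key_red_top [([0.465, 0.111, 0.054], 0.44)]
jar1 [([0.767, 0.01, -0.005], 0.94)]
notebook [([0.748, -0.336, -0.0], 0.94), ([0.462, 0.073, 0.052], 0.58), ([0.614, 0.116, 0.053], 0.34)]
beaker [([0.778, 0.257, 0.002], 0.71)]
```

View pics/scene0.png

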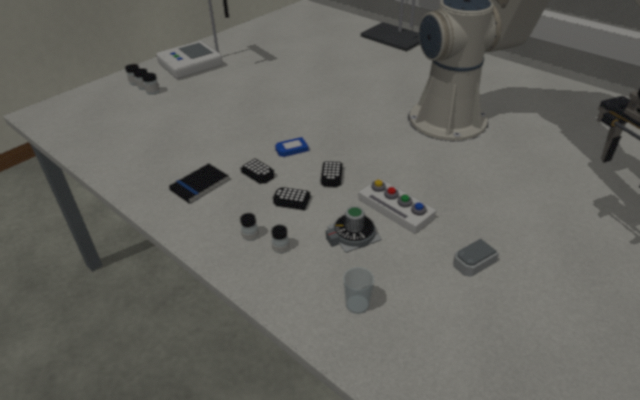

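View pics/side0.png

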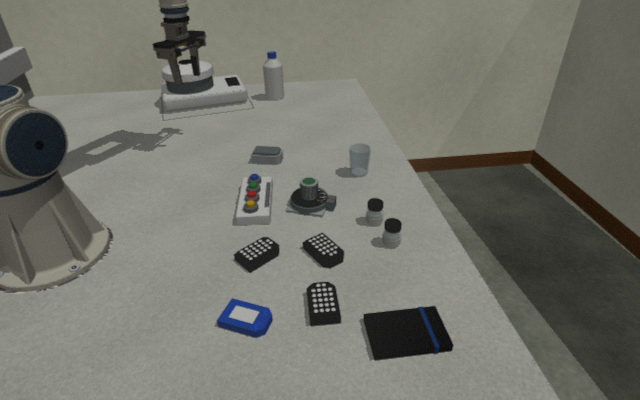

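```bash
cat >> h.py <<'E'
def Rd(psi): # tool z down, tool y at angle psi
    y=np.array([np.cos(psi),np.sin(psi),0]);z=np.array([0,0,-1.]);x=np.cross(y,z)
    return R.from_matrix(np.c_[x,y,z])
def psi_of(r): y=r.as_matrix()[:,1]; return np.arctan2(y[1],y[0])
def plan(wps,s=None,step=0.045):
    """wps: list of (pos,psi) ; prints calls"""
    s=s or st(); p=np.array(s['tool_pos']);r=rot(s['tcp_rot'])
    for tp,psi in wps:
        tp=np.array(tp);tr=Rd(psi);print('->',np.round(tp,4),round(psi,3))
        while True:
            rel=r.inv().apply(tp-p);rv=(r.inv()*tr).as_rotvec()
            n=max(np.linalg.norm(rel)/step,np.degrees(np.linalg.norm(rv))/7.5)
            if n<0.02: break
            f=min(1,4/n);k=max(1,int(np.ceil(min(n,4)-1e-6)))
            rows=[[*np.round(rel*f*min(1,i/k)/.04,2),*np.round(rv*f*min(1,i/k),3)] for i in range(1,6)]
            print('[' + ','.join('['+','.join('%g'%(v+0) for v in q)+']' for q in rows)+']')
            p=p+r.apply(np.array(rows[-1][:3])*.04);r=r*R.from_rotvec(rows[-1][3:])
            if f==1: break
E
python3 - <<'E'
from h import *
s=st();p=cap('wrist')
r=rot(s['tcp_rot']);print(p['fovy'],p['cx'],p['cy'],r.inv().apply(np.array(p['xyz'])-s['tool_pos']),(r.inv()*rot(p['orientation'])).as_matrix().round(3))
plan([((.42,.34,.36),.6),((.5,-.15,.36),-.3)],s)
E
```

```text
t 1.3 pos [0.2729 0.5623 0.2226] q [-0.      0.224   0.9746  0.    ] F [-0.2  0.4 -1. ] gap 0.0924
71.2665821677385 320.12328252363193 196.1419026338937 [ 7.11722765e-02  1.09179418e-04 -1.62794066e-01] [[ 0.001 -0.966 -0.259]
 [ 1.     0.001  0.   ]
 [ 0.    -0.259  0.966]]
-> [0.42 0.34 0.36] 0.6
[[-0.86,-0.51,-0.52,0,0,0.078],[-1.72,-1.02,-1.03,0,0,0.156],[-2.58,-1.53,-1.55,0,0,0.234],[-3.44,-2.04,-2.06,0,0,0.312],[-3.44,-2.04,-2.06,0,0,0.312]]
[[-0.87,-0.19,-0.46,0,0,0.069],[-1.73,-0.39,-0.92,0,0,0.138],[-2.6,-0.58,-1.38,0,0,0.207],[-2.6,-0.58,-1.38,0,0,0.207],[-2.6,-0.58,-1.38,0,0,0.207]]
-> [ 0.5  -0.15  0.36] -0.3
[[-1.02,-0.48,0,0,0,0.082],[-2.04,-0.96,0,0,0,0.163],[-3.06,-1.43,0,0,0,0.245],[-4.07,-1.91,0,0,0,0.326],[-4.07,-1.91,0,0,0,0.326]]
[[-1.12,-0.13,0,0,0,0.082],[-2.24,-0.25,0,0,0,0.163],[-3.35,-0.38,0,0,0,0.245],[-4.47,-0.5,0,0,0,0.326],[-4.47,-0.5,0,0,0,0.326]]
[[-0.84,0.18,0,0,0,0.062],[-1.67,0.36,0,0,0,0.124],[-2.51,0.54,0,0,0,0.186],[-3.34,0.72,0,0,0,0.248],[-3.34,0.72,0,0,0,0.248]]
```

Request:
step_arm(
  increments=[
    [-0.86,-0.51,-0.52,0,0,0.078],
    [-1.72,-1.02,-1.03,0,0,0.156],
    [-2.58,-1.53,-1.55,0,0,0.234],
    [-3.44,-2.04,-2.06,0,0,0.312],
    [-3.44,-2.04,-2.06,0,0,0.312],
  ],
)

```text
time: 1.85
tool_pos: [0.3639, 0.4266, 0.3082]
tcp_rot: [0.001, 0.375, 0.927, 0.002]
force: [0.5, 1.6, 0.3]
finger_gap: 0.0916
```

Request:
step_arm(
  increments=[
    [-0.87,-0.19,-0.46,0,0,0.069],
    [-1.73,-0.39,-0.92,0,0,0.138],
    [-2.6,-0.58,-1.38,0,0,0.207],
    [-2.6,-0.58,-1.38,0,0,0.207],
    [-2.6,-0.58,-1.38,0,0,0.207],
  ],
)

```text
time: 2.35
tool_pos: [0.4223, 0.3376, 0.3632]
tcp_rot: [0.001, 0.469, 0.883, 0.002]
force: [-0.4, 0.6, -0.5]
finger_gap: 0.0917
```

Run:
```python
from h import *
s=st()
p=cap('wrist','w1.png')
np.savez('w1.npz',**{k:np.array(v) for k,v in p.items()})
for n in ['nest_ledge','dial_grip','dial_index','key_blue_top','key_yellow_top','key_green_top','key_red_top']:
    print(n,[(np.round(r['location'],3).tolist(),round(r['score'],2)) for r in finder.mark_of(p,n)])
plan([((.5,-.15,.36),-.3)],s)
```

```text
t 2.35 pos [0.4223 0.3376 0.3632] q [0.0009 0.4691 0.8831 0.0023] F [-0.4  0.6 -0.5] gap 0.0917
nest_ledge [([0.506, 0.374, 0.03], 0.7)]
dial_grip [([0.616, 0.114, 0.052], 0.65), ([0.473, 0.202, 0.051], 0.33)]
dial_index [([0.664, 0.09, 0.024], 0.97)]
key_blue_top [([0.473, 0.201, 0.052], 0.58)]
key_yellow_top [([0.464, 0.07, 0.053], 0.63)]
key_green_top [([0.466, 0.157, 0.051], 0.41)]
key_red_top [([0.47, 0.112, 0.053], 0.48)]
-> [ 0.5  -0.15  0.36] -0.3
[[-1.02,-0.48,0,0,0,0.081],[-2.04,-0.95,0.01,0.001,0,0.163],[-3.06,-1.43,0.01,0.001,-0.001,0.244],[-4.08,-1.9,0.02,0.002,-0.001,0.326],[-4.08,-1.9,0.02,0.002,-0.001,0.326]]
[[-1.12,-0.12,0.01,0,0,0.081],[-2.24,-0.25,0.01,0.001,0,0.163],[-3.35,-0.37,0.02,0.001,-0.001,0.244],[-4.47,-0.5,0.02,0.001,-0.001,0.326],[-4.47,-0.5,0.02,0.001,-0.001,0.326]]
[[-1.09,0.24,0.01,0,0,0.081],[-2.18,0.48,0.02,0.001,0,0.162],[-3.27,0.72,0.02,0.001,-0.001,0.242],[-3.27,0.72,0.02,0.001,-0.001,0.242],[-3.27,0.72,0.02,0.001,-0.001,0.242]]
```

View pics/w1.png

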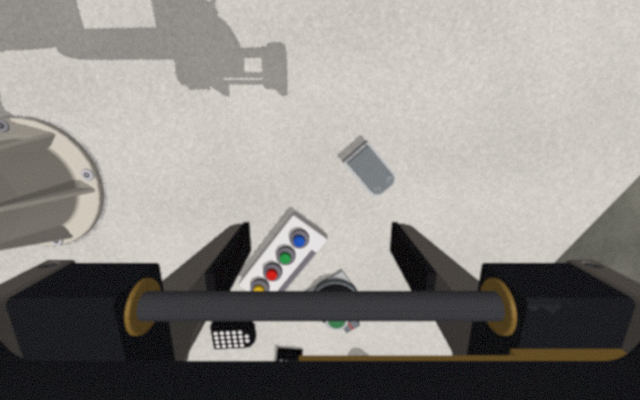

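Run:
```python
from h import *
plan([((.5,-.25,.36),-.35)])
```

```text
t 2.75 pos [0.4218 0.3379 0.363 ] q [0.001  0.4685 0.8835 0.0017] F [ 0.  -1.3  0.1] gap 0.092
-> [ 0.5  -0.25  0.36] -0.35
[[-1.01,-0.5,0,0,0,0.072],[-2.01,-1.01,0.01,0.001,0,0.143],[-3.02,-1.51,0.01,0.001,0,0.215],[-4.03,-2.01,0.02,0.001,-0.001,0.287],[-4.03,-2.01,0.02,0.001,-0.001,0.287]]
[[-1.11,-0.2,0,0,0,0.072],[-2.21,-0.4,0.01,0.001,0,0.144],[-3.32,-0.59,0.01,0.001,0,0.215],[-4.43,-0.79,0.02,0.001,0,0.287],[-4.43,-0.79,0.02,0.001,0,0.287]]
[[-1.12,0.12,0,0,0,0.072],[-2.24,0.25,0.01,0.001,0,0.144],[-3.35,0.37,0.01,0.001,0,0.215],[-4.47,0.49,0.02,0.001,-0.001,0.287],[-4.47,0.49,0.02,0.001,-0.001,0.287]]
[[-0.61,0.26,0,0,0,0.042],[-1.22,0.52,0.01,0.001,0,0.085],[-1.22,0.52,0.01,0.001,0,0.085],[-1.22,0.52,0.01,0.001,0,0.085],[-1.22,0.52,0.01,0.001,0,0.085]]
```

Request:
step_arm(
  increments=[
    [-1.01,-0.5,0,0,0,0.072],
    [-2.01,-1.01,0.01,0.001,0,0.143],
    [-3.02,-1.51,0.01,0.001,0,0.215],
    [-4.03,-2.01,0.02,0.001,-0.001,0.287],
    [-4.03,-2.01,0.02,0.001,-0.001,0.287],
  ],
)

```text
time: 3.25
tool_pos: [0.4459, 0.1555, 0.3619]
tcp_rot: [0.002, 0.592, 0.806, 0.001]
force: [-0.1, 0.6, 0.9]
finger_gap: 0.0919
```

Request:
step_arm(
  increments=[
    [-1.11,-0.2,0,0,0,0.072],
    [-2.21,-0.4,0.01,0.001,0,0.144],
    [-3.32,-0.59,0.01,0.001,0,0.215],
    [-4.43,-0.79,0.02,0.001,0,0.287],
    [-4.43,-0.79,0.02,0.001,0,0.287],
  ],
)

```text
time: 3.75
tool_pos: [0.4691, -0.0266, 0.3613]
tcp_rot: [0.002, 0.703, 0.711, -0.0]
force: [0.7, 0.3, 1.3]
finger_gap: 0.0919
```

Request:
step_arm(
  increments=[
    [-1.12,0.12,0,0,0,0.072],
    [-2.24,0.25,0.01,0.001,0,0.144],
    [-3.35,0.37,0.01,0.001,0,0.215],
    [-4.47,0.49,0.02,0.001,-0.001,0.287],
    [-4.47,0.49,0.02,0.001,-0.001,0.287],
  ],
)

```text
time: 4.25
tool_pos: [0.4915, -0.2081, 0.3604]
tcp_rot: [0.002, 0.799, 0.601, -0.001]
force: [0.6, -0.2, 0.2]
finger_gap: 0.092
```

Request:
step_arm(
  increments=[
    [-0.61,0.26,0,0,0,0.042],
    [-1.22,0.52,0.01,0.001,0,0.085],
    [-1.22,0.52,0.01,0.001,0,0.085],
    [-1.22,0.52,0.01,0.001,0,0.085],
    [-1.22,0.52,0.01,0.001,0,0.085],
  ],
)

```text
time: 4.75
tool_pos: [0.4982, -0.2591, 0.3602]
tcp_rot: [0.001, 0.823, 0.568, -0.001]
force: [0.6, -0.1, 0.9]
finger_gap: 0.0918
```

```bash
cat >> h.py <<'E'
from scipy.optimize import minimize
OUT=np.array([[-46,-29],[34,-29],[46,-17],[46,17],[34,29],[-46,29]])/1e3
BOS=np.array([[-41,-24],[31,-24],[41,-14],[41,14],[31,24],[-41,24]])/1e3
def model(kind):
    L=[(OUT,0),(OUT,.018)]
    if kind=='plate': L.append((BOS,.025))
    if kind=='nest': L=[(OUT,0),(OUT,.03),(BOS,.037)]
    return np.vstack([np.c_[o,np.full(6,z)] for o,z in L])
def sil(p,kind,v,z0=0):
    x,y,a=v;M=model(kind);c,s=np.cos(a),np.sin(a)
    X=np.c_[M[:,0]*c-M[:,1]*s+x,M[:,0]*s+M[:,1]*c+y,M[:,2]+z0]
    return cv2.convexHull(proj(p,X).astype(np.float32))
def fit(p,kind,mask,z0=0,init=None,S=8):
    """max IoU of model silhouette with mask, in upscaled crop"""
    ys,xs=np.nonzero(mask);x0,y0=xs.min()-8,ys.min()-8;w,h=xs.max()-x0+9,ys.max()-y0+9
    x0=max(x0,0);y0=max(y0,0)
    m=cv2.resize(mask[y0:y0+h,x0:x0+w].astype(np.float32),None,fx=S,fy=S,interpolation=cv2.INTER_LINEAR)
    m=(cv2.GaussianBlur(m,(0,0),S*.6)>.5)
    def cost(v):
        H=(sil(p,kind,v,z0).reshape(-1,2)-[x0-.0,y0-.0]+.5)*S
        im=np.zeros(m.shape,np.uint8);cv2.fillPoly(im,[np.round(H*16).astype(np.int32)],1,shift=4)
        im=im>0;return -(im&m).sum()/(im|m).sum()
    cxy=onplane(p,[xs.mean(),ys.mean()],z0+.012)[0]
    res=[]
    for a in ([init] if init is not None else np.arange(0,2*np.pi,np.pi/6)):
        b=minimize(cost,[cxy[0],cxy[1],a],method='Nelder-Mead',options=dict(initial_simplex=np.array([[0,0,0],[.008,0,0],[0,.008,0],[0,0,.2]])+[cxy[0],cxy[1],a],xatol=1e-5,fatol=1e-5))
        res.append((b.fun,*b.x[:2],(b.x[2]+np.pi)%(2*np.pi)-np.pi))
    return sorted(res)
def show(f,n=4): print([np.round(r,4).tolist() for r in f[:n]])
E
python3 - <<'E'
from h import *
s=st()
p=cap('wrist','w2.png')
for n,k in (('plate1_mid','plate'),('lid_mid','lid')):
    print(n,[(np.round(r['location'],3).tolist(),round(r['score'],2)) for r in finder.mark_of(p,n)])
    for r in finder.regions_of(p,n):
        m=r['pixels'];ys,xs=np.nonzero(m);print(n,round(r['score'],2),m.sum(),xs.mean().round(),ys.mean().round())
        if m.sum()>300: show(fit(p,k,m),3)
E
```

```text
t 4.75 pos [ 0.4982 -0.2591  0.3602] q [ 0.0013  0.8232  0.5678 -0.0009] F [ 0.6 -0.1  0.9] gap 0.0918
plate1_mid [([0.478, -0.083, 0.006], 0.6)]
plate1_mid 0.74 2133 272.0 68.0
[[-0.9828, 0.4793, -0.0827, 0.6459], [-0.9827, 0.4793, -0.0826, 0.6494], [-0.9826, 0.4793, -0.0825, 0.65]]
lid_mid [([0.456, -0.264, 0.006], 0.72)]
lid_mid 0.9 1543 298.0 173.0
[[-0.9613, 0.4561, -0.2652, -0.4611], [-0.9612, 0.4559, -0.2652, -0.4568], [-0.9611, 0.4561, -0.2653, -0.4568]]
```

View pics/w2.png

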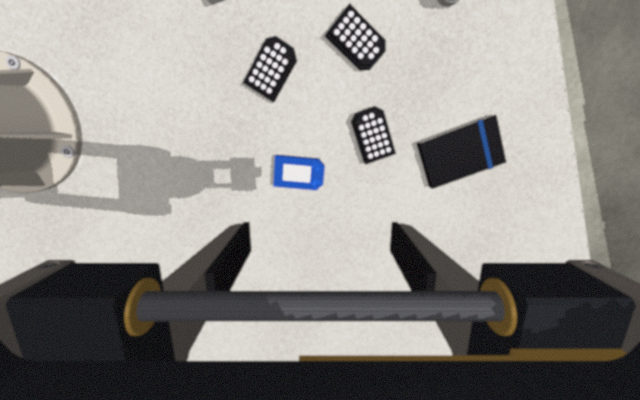

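Run:
```python
from h import *
p=cap('wrist')
for n in ('plate2_mid','plate3_mid','plate4_mid'):
    for r in finder.regions_of(p,n):
        m=r['pixels'];ys,xs=np.nonzero(m);print(n,round(r['score'],2),m.sum(),xs.mean().round(),ys.mean().round())
        if m.sum()>300: show(fit(p,'plate',m),1)
g=cv2.cvtColor(p['pixels'],cv2.COLOR_RGB2GRAY)
b=(g<75).astype(np.uint8);b[230:]=0
for c in cv2.findContours(b,cv2.RETR_EXTERNAL,cv2.CHAIN_APPROX_NONE)[0]:
    if 800<cv2.contourArea(c)<4000:
        m=np.zeros_like(b);cv2.fillPoly(m,[c],1);(u,v)=c.reshape(-1,2).mean(0)
        print('dark',cv2.contourArea(c),u.round(),v.round());show(fit(p,'plate',m>0),2)
```

```text
plate2_mid 0.83 1791 372.0 134.0
[[-0.9718, 0.6044, -0.2471, 1.5577]]
plate3_mid 0.74 2384 356.0 38.0
[[-0.9728, 0.6285, -0.0942, -1.0667]]
dark 2844.5 453.0 154.0
[[-0.6247, 0.7335, -0.3319, -2.9246], [-0.6244, 0.7344, -0.3307, -2.9581]]
dark 1511.5 372.0 134.0
[[-0.9024, 0.6029, -0.2481, 1.5364], [-0.9021, 0.603, -0.2478, 1.567]]
dark 1862.5 270.0 67.0
[[-0.9102, 0.4777, -0.0835, 0.6393], [-0.91, 0.4782, -0.0833, 0.661]]
dark 2074.0 356.0 39.0
[[-0.9217, 0.6274, -0.0951, -1.0883], [-0.9216, 0.6275, -0.0948, -1.0867]]
```

Run:
```python
from h import *
plan([((.479,-.083,.10),-.921),((.479,-.083,.012),-.921)])
```

```text
t 5.2 pos [ 0.498  -0.2606  0.3603] q [ 0.0017  0.8238  0.5669 -0.001 ] F [ 0.6 -0.3  0.2] gap 0.0919
-> [ 0.479 -0.083  0.1  ] -0.921
[[0.57,-0.29,0.93,0,0,0.079],[1.14,-0.58,1.85,0.001,0.001,0.158],[1.71,-0.87,2.78,0.001,0.001,0.238],[2.28,-1.16,3.7,0.002,0.002,0.317],[2.28,-1.16,3.7,0.002,0.002,0.317]]
[[0.34,-0.34,0.7,0,0,0.06],[0.68,-0.68,1.4,0,0.001,0.119],[1.02,-1.03,2.1,0,0.001,0.179],[1.36,-1.37,2.8,0.001,0.001,0.239],[1.36,-1.37,2.8,0.001,0.001,0.239]]
-> [ 0.479 -0.083  0.012] -0.921
[[0,0,1.1,0,0,0],[0,0.01,2.2,0,0,0],[0,0.01,2.2,0,0,0],[0,0.01,2.2,0,0,0],[0,0.01,2.2,0,0,0]]
```

Request:
step_arm(
  increments=[
    [0.57,-0.29,0.93,0,0,0.079],
    [1.14,-0.58,1.85,0.001,0.001,0.158],
    [1.71,-0.87,2.78,0.001,0.001,0.238],
    [2.28,-1.16,3.7,0.002,0.002,0.317],
    [2.28,-1.16,3.7,0.002,0.002,0.317],
  ],
)

```text
time: 5.7
tool_pos: [0.4837, -0.1563, 0.2076]
tcp_rot: [-0.003, 0.903, 0.43, -0.003]
force: [0.4, 0.6, -0.2]
finger_gap: 0.0921
```

Request:
step_arm(
  increments=[
    [0.34,-0.34,0.7,0,0,0.06],
    [0.68,-0.68,1.4,0,0.001,0.119],
    [1.02,-1.03,2.1,0,0.001,0.179],
    [1.36,-1.37,2.8,0.001,0.001,0.239],
    [1.36,-1.37,2.8,0.001,0.001,0.239],
  ],
)

```text
time: 6.2
tool_pos: [0.4732, -0.0784, 0.0942]
tcp_rot: [-0.004, 0.947, 0.32, -0.005]
force: [-0.4, 0.9, 0.4]
finger_gap: 0.092
```

Run:
```python
from h import *
p=cap('wrist')
for n in ('plate1_mid',):
    for r in finder.regions_of(p,n):
        m=r['pixels'];ys,xs=np.nonzero(m);print(n,round(r['score'],2),m.sum(),xs.min(),xs.max(),ys.min(),ys.max())
        if m.sum()>300: show(fit(p,'plate',m),1)
plan([((.479,-.083,.06),-.921),((.479,-.083,.012),-.921)],step=.03)
```

```text
plate1_mid 0.74 6363 295 361 150 251
[[-0.9864, 0.4792, -0.0828, 0.6441]]
t 6.3 pos [ 0.4757 -0.08    0.0969] q [-0.0026  0.9473  0.3205 -0.0031] F [-0.   0.4  0.4] gap 0.0917
-> [ 0.479 -0.083  0.06 ] -0.921
[[0.01,0.06,0.46,-0.003,0.002,0.001],[0.02,0.11,0.92,-0.007,0.004,0.003],[0.02,0.11,0.92,-0.007,0.004,0.003],[0.02,0.11,0.92,-0.007,0.004,0.003],[0.02,0.11,0.92,-0.007,0.004,0.003]]
-> [ 0.479 -0.083  0.012] -0.921
[[0,0,0.6,0,0,0],[0,0,1.2,0,0,0],[0,0,1.2,0,0,0],[0,0,1.2,0,0,0],[0,0,1.2,0,0,0]]
```

Request:
step_arm(
  increments=[
    [0.01,0.06,0.46,-0.003,0.002,0.001],
    [0.02,0.11,0.92,-0.007,0.004,0.003],
    [0.02,0.11,0.92,-0.007,0.004,0.003],
    [0.02,0.11,0.92,-0.007,0.004,0.003],
    [0.02,0.11,0.92,-0.007,0.004,0.003],
  ],
)

```text
time: 6.8
tool_pos: [0.4799, -0.0836, 0.0615]
tcp_rot: [0.001, 0.948, 0.319, 0.001]
force: [-0.0, 0.1, 0.3]
finger_gap: 0.0918
```

Request:
step_arm(
  increments=[
    [0,0,0.6,0,0,0],
    [0,0,1.2,0,0,0],
    [0,0,1.2,0,0,0],
    [0,0,1.2,0,0,0],
    [0,0,1.2,0,0,0],
  ],
)

```text
time: 7.3
tool_pos: [0.481, -0.0838, 0.0148]
tcp_rot: [0.001, 0.948, 0.319, 0.002]
force: [-0.5, 0.5, -0.5]
finger_gap: 0.0917
```

Request:
step_arm(
  increments=[
    [0,0,0,0,0,0],
    [0,0,0,0,0,0],
    [0,0,0,0,0,0],
    [0,0,0,0,0,0],
    [0,0,0,0,0,0],
  ],
  grip=1,
)

```text
time: 7.8
tool_pos: [0.4809, -0.0838, 0.0149]
tcp_rot: [0.001, 0.948, 0.319, 0.002]
force: [-0.0, -0.2, 3.2]
finger_gap: 0.0576
```

Request:
step_arm(
  increments=[
    [0,0,-0.5,0,0,0],
    [0,0,-1.5,0,0,0],
    [0,0,-2.5,0,0,0],
    [0,0,-3.5,0,0,0],
    [0,0,-3.5,0,0,0],
  ],
)

```text
time: 8.3
tool_pos: [0.4835, -0.0842, 0.1597]
tcp_rot: [0.003, 0.948, 0.319, 0.005]
force: [-0.2, -0.4, -2.1]
finger_gap: 0.0577
```

Run:
```python
from h import *
plan([((.40,.38,.26),-1.92)])
```

```text
t 8.3 pos [ 0.4835 -0.0842  0.1597] q [0.003  0.9477 0.3192 0.0053] F [-0.2 -0.4 -2.1] gap 0.0577
-> [0.4  0.38 0.26] -1.92
[[0.5,-0.98,-0.24,0,-0.001,0.093],[1,-1.96,-0.48,0.001,-0.002,0.186],[1.51,-2.93,-0.72,0.001,-0.003,0.28],[2.01,-3.91,-0.96,0.002,-0.004,0.373],[2.01,-3.91,-0.96,0.002,-0.004,0.373]]
[[0.11,-1.09,-0.24,0,-0.001,0.093],[0.22,-2.19,-0.47,0.001,-0.002,0.186],[0.33,-3.28,-0.71,0.001,-0.003,0.28],[0.44,-4.38,-0.95,0.001,-0.005,0.373],[0.44,-4.38,-0.95,0.001,-0.005,0.373]]
[[-0.27,-0.96,-0.21,0,-0.001,0.084],[-0.54,-1.91,-0.43,0.001,-0.002,0.169],[-0.81,-2.87,-0.64,0.001,-0.003,0.253],[-0.81,-2.87,-0.64,0.001,-0.003,0.253],[-0.81,-2.87,-0.64,0.001,-0.003,0.253]]
```

Request:
step_arm(
  increments=[
    [0.5,-0.98,-0.24,0,-0.001,0.093],
    [1,-1.96,-0.48,0.001,-0.002,0.186],
    [1.51,-2.93,-0.72,0.001,-0.003,0.28],
    [2.01,-3.91,-0.96,0.002,-0.004,0.373],
    [2.01,-3.91,-0.96,0.002,-0.004,0.373],
  ],
)

```text
time: 8.8
tool_pos: [0.4517, 0.093, 0.1974]
tcp_rot: [0.001, 0.99, 0.138, 0.004]
force: [-0.7, -0.7, -0.5]
finger_gap: 0.0576
```

Request:
step_arm(
  increments=[
    [0.11,-1.09,-0.24,0,-0.001,0.093],
    [0.22,-2.19,-0.47,0.001,-0.002,0.186],
    [0.33,-3.28,-0.71,0.001,-0.003,0.28],
    [0.44,-4.38,-0.95,0.001,-0.005,0.373],
    [0.44,-4.38,-0.95,0.001,-0.005,0.373],
  ],
)

```text
time: 9.3
tool_pos: [0.4205, 0.2702, 0.2352]
tcp_rot: [-0.001, 0.999, -0.048, 0.002]
force: [1.0, -1.7, -0.8]
finger_gap: 0.0575
```

Request:
step_arm(
  increments=[
    [-0.27,-0.96,-0.21,0,-0.001,0.084],
    [-0.54,-1.91,-0.43,0.001,-0.002,0.169],
    [-0.81,-2.87,-0.64,0.001,-0.003,0.253],
    [-0.81,-2.87,-0.64,0.001,-0.003,0.253],
    [-0.81,-2.87,-0.64,0.001,-0.003,0.253],
  ],
)

```text
time: 9.8
tool_pos: [0.3991, 0.3866, 0.2595]
tcp_rot: [-0.001, 0.985, -0.172, -0.0]
force: [-0.2, 0.5, -0.4]
finger_gap: 0.0576
```

Run:
```python
from h import *
s=st()
p=cap('wrist','w3.png')
import pickle;pickle.dump((s,p),open('w3.pkl','wb'))
z=s['tool_pos'][2]
for n in ('plate1_mid','nest_ledge'):
    print([(np.round(r['location'],3).tolist(),round(r['score'],2)) for r in finder.mark_of(p,n)])
    for r in finder.regions_of(p,n):
        m=r['pixels'];ys,xs=np.nonzero(m);print(n,round(r['score'],2),m.sum(),xs.min(),xs.max(),ys.min(),ys.max())
        if n[0]=='p':
            f=fit(p,'plate',m,z0=z-.0149);show(f,2)
            print('in tool',rot(s['tcp_rot']).inv().apply(np.r_[f[0][1:3],z]-s['tool_pos']),f[0][3]-psi_of(rot(s['tcp_rot'])))
        else: show(fit(p,'nest',m),3)
```

```text
t 9.8 pos [0.3991 0.3866 0.2595] q [-6.000e-04  9.852e-01 -1.716e-01 -2.000e-04] F [-0.2  0.5 -0.4] gap 0.0576
[([0.399, 0.388, 0.256], 0.68)]
plate1_mid 0.68 11007 272 368 168 290
[[-0.9267, 0.3988, 0.3865, -0.3375], [-0.9267, 0.3988, 0.3865, -0.3378]]
in tool [-2.73876478e-04  1.61652651e-04 -3.66407876e-08] 1.5780847633756037
plate1_mid 0.35 319 468 488 54 73
[[-0.2385, 0.4688, 0.27, -3.1416], [-0.2385, 0.4688, 0.27, -2.618]]
in tool [ 0.10508164  0.08612424 -0.00014501] -1.2259760842864398
[([0.506, 0.374, 0.028], 0.91)]
nest_ledge 0.82 3104 274 322 58 133
[[-0.978, 0.5087, 0.3781, -0.2593], [-0.9779, 0.5087, 0.3781, -0.2566], [-0.9779, 0.5087, 0.3781, -0.2568]]
```

View pics/w3.png

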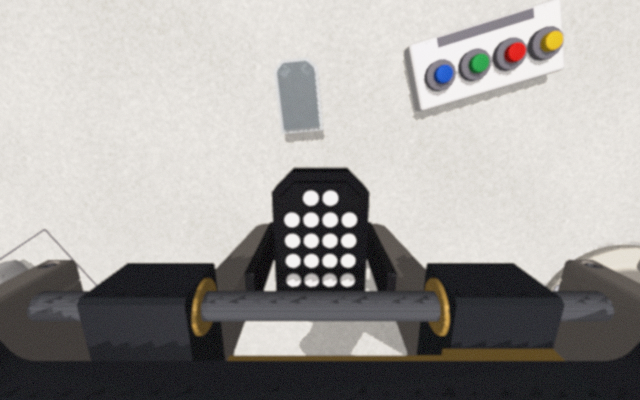

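Run:
```python
from h import *
a=-.259;d=np.array([np.cos(a),np.sin(a)])
plan([((*(np.array([.5087,.3781])-.09*d),.13),a-np.pi/2)])
```

```text
t 10.05 pos [0.3994 0.3861 0.2604] q [-0.0012  0.9848 -0.1736  0.    ] F [-0.3 -0.8 -0. ] gap 0.0577
-> [0.4217 0.4012 0.13  ] -1.83
[[0.13,-0.18,1.09,-0.001,0,-0.03],[0.27,-0.36,2.17,-0.002,0,-0.06],[0.4,-0.54,3.26,-0.002,0,-0.09],[0.4,-0.54,3.26,-0.002,0,-0.09],[0.4,-0.54,3.26,-0.002,0,-0.09]]
```

Request:
step_arm(
  increments=[
    [0.13,-0.18,1.09,-0.001,0,-0.03],
    [0.27,-0.36,2.17,-0.002,0,-0.06],
    [0.4,-0.54,3.26,-0.002,0,-0.09],
    [0.4,-0.54,3.26,-0.002,0,-0.09],
    [0.4,-0.54,3.26,-0.002,0,-0.09],
  ],
)

```text
time: 10.55
tool_pos: [0.4217, 0.4004, 0.1301]
tcp_rot: [0.001, 0.992, -0.13, -0.001]
force: [0.7, -0.1, -0.5]
finger_gap: 0.058
```

```bash
cat >> h.py <<'E'
def look(n,kind,z0=0,init=None,minpx=300,cam='wrist',p=None,k=1):
    p=p or cap(cam);out=[]
    for r in finder.regions_of(p,n):
        m=r['pixels']
        if m.sum()<minpx or r['score']<.3: continue
        ys,xs=np.nonzero(m);f=fit(p,kind,m,z0,init);out.append(f[0]);print(n,round(r['score'],2),'rows',ys.min(),ys.max(),'cols',xs.min(),xs.max(),end=' ');show(f,k)
    return out
E
python3 - <<'E'
from h import *
p=cap('wrist','w4.png');look('nest_ledge','nest',p=p)
s=st();z=s['tool_pos'][2]
f=look('plate1_mid','plate',z-.0149,p=p)[0]
rr=rot(s['tcp_rot']);print('in tool',rr.inv().apply(np.r_[f[1:3],z]-s['tool_pos']),f[3]-psi_of(rr))
E
```

```text
nest_ledge 0.62 rows 47 154 cols 285 351 [[-0.9787, 0.5088, 0.3783, -0.2505]]
t 10.65 pos [0.4227 0.4017 0.1323] q [-1.300e-03  9.916e-01 -1.295e-01  7.000e-04] F [-0.6 -0.2 -0.2] gap 0.0577
plate1_mid 0.69 rows 168 291 cols 272 369 [[-0.924, 0.4218, 0.3998, -0.2606]]
in tool [-4.48977879e-04  1.99498370e-03 -5.85588561e-06] 1.5699779752714051
```

Run:
```python
from h import *
plan([((.5093,.3781,.11),-1.825),((.5093,.3781,.075),-1.825)])
```

```text
t 10.7 pos [0.4228 0.4019 0.1326] q [-0.0016  0.9916 -0.1294  0.0011] F [ 0.3 -0.  -0.7] gap 0.0578
-> [0.5093 0.3781 0.11  ] -1.825
[[0.75,0.01,0.19,-0.001,-0.001,-0.002],[1.49,0.02,0.38,-0.002,-0.001,-0.004],[2.24,0.02,0.57,-0.003,-0.002,-0.005],[2.24,0.02,0.57,-0.003,-0.002,-0.005],[2.24,0.02,0.57,-0.003,-0.002,-0.005]]
-> [0.5093 0.3781 0.075 ] -1.825
[[0,0,0.87,0,0,0],[0,0,0.87,0,0,0],[0,0,0.87,0,0,0],[0,0,0.87,0,0,0],[0,0,0.87,0,0,0]]
```

Request:
step_arm(
  increments=[
    [0.75,0.01,0.19,-0.001,-0.001,-0.002],
    [1.49,0.02,0.38,-0.002,-0.001,-0.004],
    [2.24,0.02,0.57,-0.003,-0.002,-0.005],
    [2.24,0.02,0.57,-0.003,-0.002,-0.005],
    [2.24,0.02,0.57,-0.003,-0.002,-0.005],
  ],
)

```text
time: 11.2
tool_pos: [0.5099, 0.3783, 0.1115]
tcp_rot: [-0.001, 0.992, -0.128, 0.0]
force: [-0.3, 0.0, -0.7]
finger_gap: 0.0578
```

Request:
step_arm(
  increments=[
    [0,0,0.5,0,0,0],
    [0,0,0.87,0,0,0],
    [0,0,0.87,0,0,0],
    [0,0,0.87,0,0,0],
    [0,0,0.87,0,0,0],
  ],
)

```text
time: 11.7
tool_pos: [0.51, 0.3788, 0.0775]
tcp_rot: [-0.001, 0.992, -0.127, 0.001]
force: [0.6, 0.6, -0.8]
finger_gap: 0.0576
```

Run:
```python
from h import *
plan([((.5093,.3781,.0455),-1.825)],step=.008)
```

```text
t 11.7 pos [0.51   0.3788 0.0775] q [-1.300e-03  9.919e-01 -1.274e-01  8.000e-04] F [ 0.6  0.6 -0.8] gap 0.0576
-> [0.5093 0.3781 0.0455] -1.825
[[0,0.01,0.2,-0.001,0,0],[-0.01,0.01,0.4,-0.001,-0.001,-0.001],[-0.01,0.02,0.6,-0.002,-0.001,-0.001],[-0.01,0.02,0.8,-0.003,-0.001,-0.001],[-0.01,0.02,0.8,-0.003,-0.001,-0.001]]
```

Request:
step_arm(
  increments=[
    [-0.02,0.02,0.2,-0.003,-0.001,0],
    [-0.02,0.02,0.4,-0.003,-0.001,0],
    [-0.02,0.02,0.6,-0.003,-0.001,0],
    [-0.02,0.02,0.8,-0.003,-0.001,0],
    [-0.02,0.02,0.8,-0.003,-0.001,0],
  ],
)

```text
time: 12.2
tool_pos: [0.5089, 0.3782, 0.0445]
tcp_rot: [0.0, 0.992, -0.127, -0.0]
force: [-0.5, 0.3, 1.1]
finger_gap: 0.0574
```

Run:
```python
from h import *
plan([((.5093,.3781,.0455),-1.825)],step=.008)
```

```text
t 12.2 pos [0.5089 0.3782 0.0445] q [ 5.000e-04  9.918e-01 -1.274e-01 -2.000e-04] F [-0.5  0.3  1.1] gap 0.0574
-> [0.5093 0.3781 0.0455] -1.825
[[0.01,0,-0.03,0.001,0,-0.001],[0.01,0,-0.03,0.001,0,-0.001],[0.01,0,-0.03,0.001,0,-0.001],[0.01,0,-0.03,0.001,0,-0.001],[0.01,0,-0.03,0.001,0,-0.001]]
```

Request:
step_arm(
  increments=[
    [0,0,0,0,0,0],
    [0,0,0,0,0,0],
    [0,0,0,0,0,0],
    [0,0,0,0,0,0],
    [0,0,0,0,0,0],
  ],
  grip=0,
)

```text
time: 12.7
tool_pos: [0.5089, 0.3782, 0.0446]
tcp_rot: [0.0, 0.992, -0.127, -0.0]
force: [-0.8, -0.4, 0.4]
finger_gap: 0.0918
```

Request:
step_arm(
  increments=[
    [0,0,-0.5,0,0,0],
    [0,0,-1.5,0,0,0],
    [0,0,-2.5,0,0,0],
    [0,0,-3.5,0,0,0],
    [0,0,-3.5,0,0,0],
  ],
)

```text
time: 13.2
tool_pos: [0.5118, 0.3803, 0.1907]
tcp_rot: [-0.003, 0.992, -0.127, 0.003]
force: [1.2, 0.9, 0.5]
finger_gap: 0.0919
```

Run:
```python
from h import *
look('plate1_mid','plate',.03,k=1)
plan([((.604,-.247,.2),-.014),((.604,-.247,.1),-.014)])
```

```text
plate1_mid 0.74 rows 149 230 cols 298 350 [[-0.9746, 0.5085, 0.3776, -0.259]]
t 13.3 pos [0.5094 0.3786 0.1855] q [-3.000e-04  9.918e-01 -1.275e-01  6.000e-04] F [-1.1  0.2 -0.1] gap 0.0914
-> [ 0.604 -0.247  0.2  ] -0.014
[[0.44,1.03,-0.03,0,0,-0.129],[0.89,2.07,-0.05,0,0,-0.258],[1.33,3.1,-0.08,0,0,-0.387],[1.78,4.13,-0.1,0,0,-0.516],[1.78,4.13,-0.1,0,0,-0.516]]
[[-0.12,1.12,-0.03,0,0,-0.129],[-0.25,2.24,-0.05,0,0,-0.258],[-0.37,3.35,-0.08,0,0,-0.386],[-0.5,4.47,-0.11,0,-0.001,-0.515],[-0.5,4.47,-0.11,0,-0.001,-0.515]]
[[-0.66,0.91,-0.03,0,0,-0.129],[-1.32,1.82,-0.05,0,0,-0.258],[-1.98,2.74,-0.08,0,0,-0.386],[-2.63,3.65,-0.1,0,0,-0.515],[-2.63,3.65,-0.1,0,0,-0.515]]
[[-0.7,0.32,-0.02,0,0,-0.089],[-1.41,0.64,-0.04,0,0,-0.178],[-2.11,0.97,-0.05,0,0,-0.266],[-2.11,0.97,-0.05,0,0,-0.266],[-2.11,0.97,-0.05,0,0,-0.266]]
-> [ 0.604 -0.247  0.1  ] -0.014
[[0,0,0.83,0,0,0],[0,0,1.66,0,0,0],[0,-0.01,2.5,0,0,0],[0,-0.01,2.5,0,0,0],[0,-0.01,2.5,0,0,0]]
```

Request:
step_arm(
  increments=[
    [0.44,1.03,-0.03,0,0,-0.129],
    [0.89,2.07,-0.05,0,0,-0.258],
    [1.33,3.1,-0.08,0,0,-0.387],
    [1.78,4.13,-0.1,0,0,-0.516],
    [1.78,4.13,-0.1,0,0,-0.516],
  ],
)

```text
time: 13.8
tool_pos: [0.5358, 0.196, 0.1877]
tcp_rot: [0.001, 0.991, 0.131, -0.001]
force: [-0.2, 0.6, -0.2]
finger_gap: 0.0919
```

Request:
step_arm(
  increments=[
    [-0.12,1.12,-0.03,0,0,-0.129],
    [-0.25,2.24,-0.05,0,0,-0.258],
    [-0.37,3.35,-0.08,0,0,-0.386],
    [-0.5,4.47,-0.11,0,-0.001,-0.515],
    [-0.5,4.47,-0.11,0,-0.001,-0.515],
  ],
)

```text
time: 14.3
tool_pos: [0.5628, 0.0146, 0.1911]
tcp_rot: [0.001, 0.925, 0.379, -0.003]
force: [0.1, -0.0, -0.7]
finger_gap: 0.0921
```

Request:
step_arm(
  increments=[
    [-0.66,0.91,-0.03,0,0,-0.129],
    [-1.32,1.82,-0.05,0,0,-0.258],
    [-1.98,2.74,-0.08,0,0,-0.386],
    [-2.63,3.65,-0.1,0,0,-0.515],
    [-2.63,3.65,-0.1,0,0,-0.515],
  ],
)

```text
time: 14.8
tool_pos: [0.5908, -0.1662, 0.1943]
tcp_rot: [0.0, 0.799, 0.602, -0.003]
force: [-0.9, 1.4, -0.3]
finger_gap: 0.0918
```

Request:
step_arm(
  increments=[
    [-0.7,0.32,-0.02,0,0,-0.089],
    [-1.41,0.64,-0.04,0,0,-0.178],
    [-2.11,0.97,-0.05,0,0,-0.266],
    [-2.11,0.97,-0.05,0,0,-0.266],
    [-2.11,0.97,-0.05,0,0,-0.266],
  ],
)

```text
time: 15.3
tool_pos: [0.6047, -0.2563, 0.1953]
tcp_rot: [-0.001, 0.713, 0.701, -0.003]
force: [-0.0, 0.8, 0.9]
finger_gap: 0.0918
```

Run:
```python
from h import *
p=cap('wrist')
for n in ('plate1_mid','plate2_mid','plate3_mid'): look(n,'plate',p=p)
plan([((.604,-.247,.09),-.014)])
```

```text
plate3_mid 0.71 rows 0 83 cols 297 376 [[-0.987, 0.6288, -0.0942, -1.0807]]
t 15.5 pos [ 0.6048 -0.2563  0.1963] q [-7.000e-04  7.119e-01  7.022e-01 -3.300e-03] F [-0.9  0.2  0.2] gap 0.0919
-> [ 0.604 -0.247  0.09 ] -0.014
[[0.08,0,0.89,-0.002,0.001,0],[0.16,-0.01,1.77,-0.004,0.003,0],[0.24,-0.01,2.66,-0.006,0.004,0],[0.24,-0.01,2.66,-0.006,0.004,0],[0.24,-0.01,2.66,-0.006,0.004,0]]
```

Run:
```python
from h import *
p=cap('wrist','w5.png')
for n in ('plate2_mid','plate4_mid','plate1_mid'):
    print(n,[(r['score'],r['pixels'].sum()) for r in finder.regions_of(p,n)]); look(n,'plate',p=p)
```

```text
plate2_mid [(0.7, np.int64(4537)), (0.63, np.int64(3351))]
plate2_mid 0.7 rows 0 84 cols 296 376 [[-0.9889, 0.6286, -0.0942, -1.0794]]
plate2_mid 0.63 rows 135 209 cols 296 344 [[-0.9779, 0.6049, -0.2476, 1.5554]]
plate4_mid []
plate1_mid []
```

View pics/w5.png

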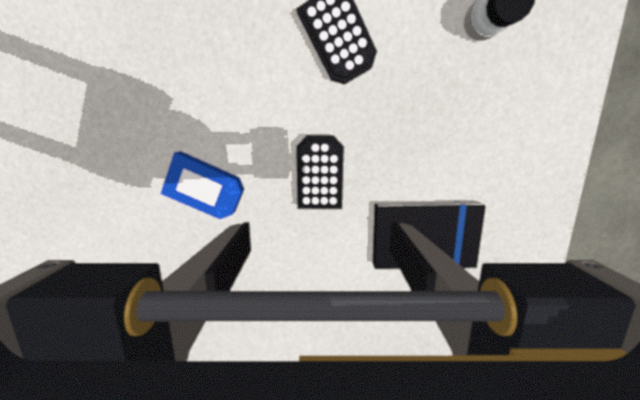

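Run:
```python
from h import *
plan([((.605,-.2475,.075),-.015)])
```

```text
t 15.85 pos [ 0.6049 -0.2579  0.1967] q [-2.000e-04  7.119e-01  7.023e-01 -3.200e-03] F [ 1.2 -0.   0.3] gap 0.0921
-> [ 0.605  -0.2475  0.075 ] -0.015
[[0.09,0,1.01,-0.002,0.001,0],[0.18,0.01,2.03,-0.003,0.003,0.001],[0.27,0.01,3.04,-0.005,0.004,0.001],[0.27,0.01,3.04,-0.005,0.004,0.001],[0.27,0.01,3.04,-0.005,0.004,0.001]]
```

Request:
step_arm(
  increments=[
    [0.09,0,1.01,-0.002,0.001,0],
    [0.18,0.01,2.03,-0.003,0.003,0.001],
    [0.27,0.01,3.04,-0.005,0.004,0.001],
    [0.27,0.01,3.04,-0.005,0.004,0.001],
    [0.27,0.01,3.04,-0.005,0.004,0.001],
  ],
)

```text
time: 16.35
tool_pos: [0.6048, -0.2477, 0.0754]
tcp_rot: [-0.0, 0.712, 0.702, -0.0]
force: [0.4, 0.3, 0.9]
finger_gap: 0.0917
```

Run:
```python
from h import *
look('plate2_mid','plate')
plan([((.605,-.2475,.014),-.015)],step=.025)
```

```text
plate2_mid 0.89 rows 153 262 cols 282 356 [[-0.9815, 0.605, -0.2473, 1.5594]]
t 16.45 pos [ 0.6064 -0.2484  0.0775] q [1.700e-03 7.123e-01 7.019e-01 6.000e-04] F [-0.3 -0.9  1.1] gap 0.0918
-> [ 0.605  -0.2475  0.014 ] -0.015
[[0.01,-0.01,0.53,0.001,0.001,0],[0.02,-0.03,1.06,0.002,0.001,0],[0.02,-0.04,1.59,0.003,0.002,0],[0.02,-0.04,1.59,0.003,0.002,0],[0.02,-0.04,1.59,0.003,0.002,0]]
```

Request:
step_arm(
  increments=[
    [0.01,-0.01,0.53,0.001,0.001,0],
    [0.02,-0.03,1.06,0.002,0.001,0],
    [0.02,-0.04,1.59,0.003,0.002,0],
    [0.02,-0.04,1.59,0.003,0.002,0],
    [0.02,-0.04,1.59,0.003,0.002,0],
  ],
)

```text
time: 16.95
tool_pos: [0.6061, -0.2482, 0.0157]
tcp_rot: [0.001, 0.712, 0.702, 0.001]
force: [0.6, 0.1, 0.5]
finger_gap: 0.0918
```

Request:
step_arm(
  increments=[
    [0,0,0,0,0,0],
    [0,0,0,0,0,0],
    [0,0,0,0,0,0],
    [0,0,0,0,0,0],
    [0,0,0,0,0,0],
  ],
  grip=1,
)

```text
time: 17.45
tool_pos: [0.6061, -0.2483, 0.0161]
tcp_rot: [0.001, 0.712, 0.702, 0.001]
force: [-0.7, -0.4, 3.2]
finger_gap: 0.0575
```

Request:
step_arm(
  increments=[
    [0,0,-0.5,0,0,0],
    [0,0,-1.5,0,0,0],
    [0,0,-2.5,0,0,0],
    [0,0,-3.5,0,0,0],
    [0,0,-3.5,0,0,0],
  ],
)

```text
time: 17.95
tool_pos: [0.609, -0.2495, 0.162]
tcp_rot: [0.005, 0.712, 0.702, 0.002]
force: [1.3, -0.4, -0.6]
finger_gap: 0.0576
```

Run:
```python
from h import *
a=-.254;d=np.array([np.cos(a),np.sin(a)])
plan([((*(np.array([.5088,.3782])-.095*d),.18),a-np.pi/2)])
```

```text
t 17.95 pos [ 0.609  -0.2495  0.162 ] q [0.0051 0.7123 0.7018 0.0024] F [ 1.3 -0.4 -0.6] gap 0.0576
-> [0.4168 0.4021 0.18  ] -1.825
[[1.07,-0.33,-0.04,0.001,0,0.12],[2.15,-0.67,-0.07,0.001,-0.001,0.24],[3.22,-1,-0.11,0.002,-0.001,0.36],[4.29,-1.33,-0.15,0.003,-0.002,0.479],[4.29,-1.33,-0.15,0.003,-0.002,0.479]]
[[0.8,-0.79,-0.04,0.001,0,0.12],[1.6,-1.58,-0.07,0.001,-0.001,0.24],[2.4,-2.37,-0.11,0.002,-0.001,0.36],[3.2,-3.17,-0.15,0.003,-0.002,0.479],[3.2,-3.17,-0.15,0.003,-0.002,0.479]]
[[0.34,-1.07,-0.04,0.001,0,0.12],[0.69,-2.14,-0.07,0.001,-0.001,0.24],[1.03,-3.21,-0.11,0.002,-0.001,0.36],[1.38,-4.28,-0.14,0.003,-0.002,0.48],[1.38,-4.28,-0.14,0.003,-0.002,0.48]]
[[-0.15,-0.86,-0.03,0.001,0,0.093],[-0.3,-1.72,-0.05,0.001,0,0.186],[-0.44,-2.58,-0.08,0.002,-0.001,0.279],[-0.59,-3.44,-0.1,0.002,-0.001,0.372],[-0.59,-3.44,-0.1,0.002,-0.001,0.372]]
```

Request:
step_arm(
  increments=[
    [1.07,-0.33,-0.04,0.001,0,0.12],
    [2.15,-0.67,-0.07,0.001,-0.001,0.24],
    [3.22,-1,-0.11,0.002,-0.001,0.36],
    [4.29,-1.33,-0.15,0.003,-0.002,0.479],
    [4.29,-1.33,-0.15,0.003,-0.002,0.479],
  ],
)

```text
time: 18.45
tool_pos: [0.5559, -0.0728, 0.166]
tcp_rot: [0.003, 0.859, 0.512, 0.001]
force: [-0.1, -0.7, -0.2]
finger_gap: 0.0577
```

Request:
step_arm(
  increments=[
    [0.8,-0.79,-0.04,0.001,0,0.12],
    [1.6,-1.58,-0.07,0.001,-0.001,0.24],
    [2.4,-2.37,-0.11,0.002,-0.001,0.36],
    [3.2,-3.17,-0.15,0.003,-0.002,0.479],
    [3.2,-3.17,-0.15,0.003,-0.002,0.479],
  ],
)

```text
time: 18.95
tool_pos: [0.5037, 0.1037, 0.1706]
tcp_rot: [0.001, 0.956, 0.293, -0.0]
force: [-0.5, -0.1, -0.3]
finger_gap: 0.0577
```

Request:
step_arm(
  increments=[
    [0.34,-1.07,-0.04,0.001,0,0.12],
    [0.69,-2.14,-0.07,0.001,-0.001,0.24],
    [1.03,-3.21,-0.11,0.002,-0.001,0.36],
    [1.38,-4.28,-0.14,0.003,-0.002,0.48],
    [1.38,-4.28,-0.14,0.003,-0.002,0.48],
  ],
)

```text
time: 19.45
tool_pos: [0.453, 0.28, 0.1755]
tcp_rot: [-0.001, 0.998, 0.057, -0.001]
force: [-0.4, -0.4, -0.9]
finger_gap: 0.0577
```

Request:
step_arm(
  increments=[
    [-0.15,-0.86,-0.03,0.001,0,0.093],
    [-0.3,-1.72,-0.05,0.001,0,0.186],
    [-0.44,-2.58,-0.08,0.002,-0.001,0.279],
    [-0.59,-3.44,-0.1,0.002,-0.001,0.372],
    [-0.59,-3.44,-0.1,0.002,-0.001,0.372],
  ],
)

```text
time: 19.95
tool_pos: [0.4139, 0.4163, 0.1793]
tcp_rot: [-0.002, 0.992, -0.127, -0.002]
force: [0.2, 0.5, -1.5]
finger_gap: 0.0577
```

Run:
```python
from h import *
s=st();p=cap('wrist');z=s['tool_pos'][2]
for f in look('plate1_mid','plate',z-.0161,p=p):
    rr=rot(s['tcp_rot']);print('in tool',rr.inv().apply(np.r_[f[1:3],z]-s['tool_pos']),f[3]-psi_of(rr))
look('plate2_mid','plate',.03,p=p)
plan([((.5093,.3781,.13),-1.825)])
```

```text
t 19.95 pos [0.4139 0.4163 0.1793] q [-0.0019  0.9918 -0.1274 -0.002 ] F [ 0.2  0.5 -1.5] gap 0.0577
plate1_mid 0.74 rows 41 139 cols 305 364 [[-0.7712, 0.4872, 0.3581, -1.8344]]
in tool [ 0.08555792  0.03777098 -0.0005143 ] -0.008021750097864988
plate2_mid 0.87 rows 162 291 cols 272 369 [[-0.3771, 0.4062, 0.416, -1.632]]
plate2_mid 0.67 rows 71 95 cols 507 533 [[-0.4398, 0.4823, 0.2362, 1.7861]]
t 20.1 pos [0.4143 0.4126 0.1791] q [-7.000e-04  9.919e-01 -1.270e-01 -2.300e-03] F [-0.3 -1.2 -0.9] gap 0.0579
-> [0.5093 0.3781 0.13  ] -1.825
[[0.84,0.08,0.41,0,0.002,0],[1.68,0.16,0.81,-0.001,0.003,0],[2.52,0.24,1.22,-0.001,0.005,0],[2.52,0.24,1.22,-0.001,0.005,0],[2.52,0.24,1.22,-0.001,0.005,0]]
```

```bash
cat >> h.py <<'E'
def pair(zg,zs,kinds=('plate','plate'),names=('plate1_mid','plate2_mid')):
    """held thing (rows>150) in tool frame; stacked thing (rows<200) in world"""
    p=cap('wrist');s=st();rr=rot(s['tcp_rot']);z=s['tool_pos'][2]
    for i,n in enumerate(names):
        for r in finder.regions_of(p,n):
            m=r['pixels'];ys,xs=np.nonzero(m)
            if m.sum()<1500: continue
            if ys.max()>250:
                f=fit(p,kinds[0],m,z-zg)[0];print('held',n,np.round(f,4),'in tool',np.round(rr.inv().apply(np.r_[f[1:3],z]-s['tool_pos'])[:2],4),'yaw-psi',round((f[3]-psi_of(rr))%(2*np.pi),3))
            else: print('stand',n,np.round(fit(p,kinds[1],m,zs)[0],4))
E
python3 - <<'E'
from h import *
pair(.0161,.03)
plan([((.5093,.3781,.13),-1.825)])
E
```

```text
t 20.15 pos [0.4143 0.4124 0.1793] q [-8.000e-04  9.918e-01 -1.276e-01 -2.300e-03] F [-0.3  0.1 -0.4] gap 0.0576
stand plate1_mid [-0.9847  0.509   0.3776 -0.2524]
held plate2_mid [-0.9292  0.4175  0.4113 -0.2545] in tool [0.0034 0.0003] yaw-psi 1.572
t 20.25 pos [0.4144 0.4126 0.1796] q [-0.0011  0.9917 -0.1283 -0.0022] F [-0.2  0.4 -0.2] gap 0.0576
-> [0.5093 0.3781 0.13  ] -1.825
[[0.84,0.08,0.41,-0.001,0.002,-0.001],[1.68,0.15,0.82,-0.001,0.003,-0.002],[2.52,0.23,1.23,-0.002,0.005,-0.003],[2.52,0.23,1.23,-0.002,0.005,-0.003],[2.52,0.23,1.23,-0.002,0.005,-0.003]]
```

Run:
```python
from h import *
plan([((.5059,.3785,.12),-1.824),((.5059,.3785,.095),-1.824)])
```

```text
t 20.25 pos [0.4144 0.4126 0.1796] q [-0.0011  0.9917 -0.1283 -0.0022] F [-0.2  0.4 -0.2] gap 0.0576
-> [0.5059 0.3785 0.12  ] -1.824
[[0.81,0.08,0.49,-0.001,0.002,-0.001],[1.62,0.16,0.99,-0.001,0.003,-0.003],[2.44,0.24,1.48,-0.002,0.005,-0.004],[2.44,0.24,1.48,-0.002,0.005,-0.004],[2.44,0.24,1.48,-0.002,0.005,-0.004]]
-> [0.5059 0.3785 0.095 ] -1.824
[[0,0,0.62,0,0,0],[0,0,0.62,0,0,0],[0,0,0.62,0,0,0],[0,0,0.62,0,0,0],[0,0,0.62,0,0,0]]
```

Request:
step_arm(
  increments=[
    [0.81,0.08,0.49,-0.001,0.002,-0.001],
    [1.62,0.16,0.99,-0.001,0.003,-0.003],
    [2.44,0.24,1.48,-0.002,0.005,-0.004],
    [2.44,0.24,1.48,-0.002,0.005,-0.004],
    [2.44,0.24,1.48,-0.002,0.005,-0.004],
  ],
)

```text
time: 20.75
tool_pos: [0.5063, 0.3773, 0.1195]
tcp_rot: [0.001, 0.992, -0.127, -0.0]
force: [0.4, 0.5, -0.6]
finger_gap: 0.0577
```

Request:
step_arm(
  increments=[
    [0,0,0.3,0,0,0],
    [0,0,0.62,0,0,0],
    [0,0,0.62,0,0,0],
    [0,0,0.62,0,0,0],
    [0,0,0.62,0,0,0],
  ],
)

```text
time: 21.25
tool_pos: [0.5062, 0.3777, 0.095]
tcp_rot: [0.0, 0.992, -0.127, -0.0]
force: [-0.6, -0.6, -0.6]
finger_gap: 0.0576
```

Run:
```python
from h import *
plan([((.5059,.3785,.0641),-1.824)],step=.008)
```

```text
t 21.25 pos [0.5062 0.3777 0.095 ] q [ 5.000e-04  9.919e-01 -1.270e-01 -3.000e-04] F [-0.6 -0.6 -0.6] gap 0.0576
-> [0.5059 0.3785 0.0641] -1.824
[[0,0,0.19,0,0,0],[-0.01,-0.01,0.39,0.001,0,-0.001],[-0.01,-0.01,0.58,0.001,0,-0.001],[-0.01,-0.02,0.77,0.001,0,-0.001],[-0.01,-0.02,0.77,0.001,0,-0.001]]
```

Request:
step_arm(
  increments=[
    [-0.01,-0.02,0.2,0,0,0],
    [-0.01,-0.02,0.4,0,0,0],
    [-0.01,-0.02,0.6,0,0,0],
    [-0.01,-0.02,0.78,0,0,0],
    [-0.01,-0.02,0.78,0,0,0],
  ],
)

```text
time: 21.75
tool_pos: [0.5059, 0.3784, 0.0632]
tcp_rot: [0.001, 0.992, -0.127, -0.0]
force: [-0.4, 0.1, -1.2]
finger_gap: 0.0574
```

Run:
```python
from h import *
st();p=cap('side');x,y=proj(p,[.509,.378,.05])[0].astype(int);im=p['pixels'][y-40:y+40,x-50:x+50,::-1]
cv2.imwrite('pics/s1.png',cv2.resize(im,None,fx=6,fy=6,interpolation=cv2.INTER_CUBIC))
```

```text
t 21.75 pos [0.5059 0.3784 0.0632] q [ 7.000e-04  9.919e-01 -1.269e-01 -4.000e-04] F [-0.4  0.1 -1.2] gap 0.0574
```

Request:
step_arm(
  increments=[
    [0,0,0,0,0,0],
    [0,0,0,0,0,0],
    [0,0,0,0,0,0],
    [0,0,0,0,0,0],
    [0,0,0,0,0,0],
  ],
  grip=0,
)

```text
time: 22.3
tool_pos: [0.5059, 0.3784, 0.0632]
tcp_rot: [0.001, 0.992, -0.127, -0.0]
force: [-0.3, 0.6, 0.1]
finger_gap: 0.0913
```

Request:
step_arm(
  increments=[
    [0,0,-0.5,0,0,0],
    [0,0,-1.5,0,0,0],
    [0,0,-2.5,0,0,0],
    [0,0,-3.5,0,0,0],
    [0,0,-3.5,0,0,0],
  ],
)

```text
time: 22.8
tool_pos: [0.5087, 0.3806, 0.2094]
tcp_rot: [-0.003, 0.992, -0.127, 0.003]
force: [0.7, 0.9, 0.4]
finger_gap: 0.092
```

Run:
```python
from h import *
p=cap('wrist')
for n in ('plate1_mid','plate2_mid'): look(n,'plate',.048,p=p)
p=cap('side')
for n in ('plate1_mid','plate2_mid'): print(n,[(np.round(r['location'],3).tolist(),round(r['score'],2)) for r in finder.mark_of(p,n)])
plan([((.629,-.094,.2),.5),((.629,-.094,.08),.49)])
```

```text
plate2_mid 0.68 rows 147 228 cols 298 350 [[-0.9849, 0.5089, 0.3771, -0.2526]]
plate1_mid [([0.508, 0.379, 0.04], 0.72)]
plate2_mid [([0.506, 0.381, 0.062], 0.93), ([0.505, 0.378, 0.042], 0.43)]
t 23.1 pos [0.5052 0.3779 0.2015] q [ 0.0016  0.9919 -0.127  -0.0014] F [-0.4 -0.5 -0. ] gap 0.0914
-> [ 0.629 -0.094  0.2  ] 0.5
[[0.34,0.6,0,0,0,-0.131],[0.67,1.2,0.01,0,0.001,-0.262],[1.01,1.8,0.01,0,0.001,-0.393],[1.34,2.4,0.01,0,0.001,-0.524],[1.34,2.4,0.01,0,0.001,-0.524]]
[[-0.01,0.69,0,0,0,-0.131],[-0.02,1.37,0.01,0,0.001,-0.262],[-0.03,2.06,0.01,0,0.001,-0.393],[-0.03,2.75,0.02,0,0.001,-0.524],[-0.03,2.75,0.02,0,0.001,-0.524]]
[[-0.35,0.59,0,0,0,-0.131],[-0.7,1.18,0.01,0,0.001,-0.262],[-1.05,1.77,0.01,0,0.001,-0.393],[-1.4,2.36,0.01,0,0.001,-0.524],[-1.4,2.36,0.01,0,0.001,-0.524]]
[[-0.6,0.33,0,0,0,-0.131],[-1.2,0.67,0.01,0,0,-0.262],[-1.8,1,0.01,-0.001,0.001,-0.393],[-2.4,1.34,0.01,-0.001,0.001,-0.524],[-2.4,1.34,0.01,-0.001,0.001,-0.524]]
[[-0.6,-0.01,0,0,0,-0.115],[-1.21,-0.02,0.01,0,0,-0.229],[-1.21,-0.02,0.01,0,0,-0.229],[-1.21,-0.02,0.01,0,0,-0.229],[-1.21,-0.02,0.01,0,0,-0.229]]
-> [ 0.629 -0.094  0.08 ] 0.49
[[0,0,1,0,0,0.003],[0,0,2,0,0,0.006],[0,0,3,0,0,0.01],[0,0,3,0,0,0.01],[0,0,3,0,0,0.01]]
```

Request:
step_arm(
  increments=[
    [0.34,0.6,0,0,0,-0.131],
    [0.67,1.2,0.01,0,0.001,-0.262],
    [1.01,1.8,0.01,0,0.001,-0.393],
    [1.34,2.4,0.01,0,0.001,-0.524],
    [1.34,2.4,0.01,0,0.001,-0.524],
  ],
)

```text
time: 23.6
tool_pos: [0.5328, 0.2687, 0.1999]
tcp_rot: [0.002, 0.991, 0.135, -0.002]
force: [-0.3, 0.6, 0.7]
finger_gap: 0.0916
```

Request:
step_arm(
  increments=[
    [-0.01,0.69,0,0,0,-0.131],
    [-0.02,1.37,0.01,0,0.001,-0.262],
    [-0.03,2.06,0.01,0,0.001,-0.393],
    [-0.03,2.75,0.02,0,0.001,-0.524],
    [-0.03,2.75,0.02,0,0.001,-0.524],
  ],
)

```text
time: 24.1
tool_pos: [0.5613, 0.1605, 0.1986]
tcp_rot: [0.001, 0.922, 0.387, -0.003]
force: [-0.4, -0.5, -0.2]
finger_gap: 0.0917
```

Request:
step_arm(
  increments=[
    [-0.35,0.59,0,0,0,-0.131],
    [-0.7,1.18,0.01,0,0.001,-0.262],
    [-1.05,1.77,0.01,0,0.001,-0.393],
    [-1.4,2.36,0.01,0,0.001,-0.524],
    [-1.4,2.36,0.01,0,0.001,-0.524],
  ],
)

```text
time: 24.6
tool_pos: [0.5898, 0.0532, 0.1979]
tcp_rot: [0.0, 0.791, 0.612, -0.003]
force: [1.0, 0.4, 0.3]
finger_gap: 0.0917
```

Request:
step_arm(
  increments=[
    [-0.6,0.33,0,0,0,-0.131],
    [-1.2,0.67,0.01,0,0,-0.262],
    [-1.8,1,0.01,-0.001,0.001,-0.393],
    [-2.4,1.34,0.01,-0.001,0.001,-0.524],
    [-2.4,1.34,0.01,-0.001,0.001,-0.524],
  ],
)

```text
time: 25.1
tool_pos: [0.6182, -0.054, 0.1973]
tcp_rot: [-0.001, 0.607, 0.795, -0.003]
force: [0.5, 0.6, -0.8]
finger_gap: 0.092
```

Request:
step_arm(
  increments=[
    [-0.6,-0.01,0,0,0,-0.115],
    [-1.21,-0.02,0.01,0,0,-0.229],
    [-1.21,-0.02,0.01,0,0,-0.229],
    [-1.21,-0.02,0.01,0,0,-0.229],
    [-1.21,-0.02,0.01,0,0,-0.229],
  ],
)

```text
time: 25.6
tool_pos: [0.6299, -0.099, 0.1967]
tcp_rot: [-0.001, 0.513, 0.858, -0.003]
force: [0.0, -0.4, 0.0]
finger_gap: 0.0917
```

Run:
```python
from h import *
p=cap('wrist')
for n in ('plate3_mid','plate1_mid'): look(n,'plate',p=p)
plan([((.6287,-.0942,.075),.491)])
```

```text
plate3_mid 0.83 rows 173 244 cols 299 346 [[-0.9763, 0.6514, -0.1331, -1.0784]]
t 25.75 pos [ 0.6301 -0.0997  0.197 ] q [-0.001   0.5124  0.8588 -0.0026] F [ 0.2 -0.9  1. ] gap 0.092
-> [ 0.6287 -0.0942  0.075 ] 0.491
[[0.05,0.02,1.02,-0.002,0,0.001],[0.09,0.03,2.03,-0.004,0.001,0.003],[0.14,0.05,3.05,-0.006,0.001,0.004],[0.14,0.05,3.05,-0.006,0.001,0.004],[0.14,0.05,3.05,-0.006,0.001,0.004]]
```

Run:
```python
from h import *
look('plate3_mid','plate')
plan([((.6512,-.133,.075),.492)])
```

```text
plate3_mid 0.68 rows 173 244 cols 300 345 [[-0.9838, 0.6511, -0.1328, -1.0771]]
plate3_mid 0.6 rows 185 258 cols 104 184 [[-0.9656, 0.4564, -0.2648, -0.4454]]
t 25.85 pos [ 0.6301 -0.1001  0.1971] q [-0.0009  0.5122  0.8589 -0.0027] F [-0.9 -0.1  0.5] gap 0.0919
-> [ 0.6512 -0.133   0.075 ] 0.492
[[-0.32,0.03,1.02,-0.002,0,0.001],[-0.65,0.06,2.03,-0.004,0.001,0.002],[-0.97,0.09,3.05,-0.006,0.001,0.003],[-0.97,0.09,3.05,-0.006,0.001,0.003],[-0.97,0.09,3.05,-0.006,0.001,0.003]]
```

Request:
step_arm(
  increments=[
    [-0.32,0.03,1.02,-0.002,0,0.001],
    [-0.65,0.06,2.03,-0.004,0.001,0.002],
    [-0.97,0.09,3.05,-0.006,0.001,0.003],
    [-0.97,0.09,3.05,-0.006,0.001,0.003],
    [-0.97,0.09,3.05,-0.006,0.001,0.003],
  ],
)

```text
time: 26.35
tool_pos: [0.6508, -0.1328, 0.075]
tcp_rot: [-0.001, 0.514, 0.858, -0.0]
force: [0.9, 1.0, 0.9]
finger_gap: 0.0921
```

Run:
```python
from h import *
look('plate3_mid','plate')
plan([((.6512,-.133,.0135),.492)],step=.025)
```

```text
plate3_mid 0.93 rows 153 262 cols 282 355 [[-0.9838, 0.6511, -0.1332, -1.0687]]
t 26.45 pos [ 0.6524 -0.1328  0.0773] q [1.400e-03 5.135e-01 8.581e-01 7.000e-04] F [-0.3 -0.6  1.2] gap 0.0919
-> [ 0.6512 -0.133   0.0135] 0.492
[[0,-0.01,0.53,0.001,0.001,0],[0.01,-0.02,1.06,0.002,0.001,0],[0.01,-0.03,1.6,0.003,0.002,0],[0.01,-0.03,1.6,0.003,0.002,0],[0.01,-0.03,1.6,0.003,0.002,0]]
```

Request:
step_arm(
  increments=[
    [0,-0.01,0.53,0.001,0.001,0],
    [0.01,-0.02,1.06,0.002,0.001,0],
    [0.01,-0.03,1.6,0.003,0.002,0],
    [0.01,-0.03,1.6,0.003,0.002,0],
    [0.01,-0.03,1.6,0.003,0.002,0],
  ],
)

```text
time: 26.95
tool_pos: [0.6523, -0.1329, 0.0153]
tcp_rot: [0.001, 0.513, 0.858, 0.0]
force: [1.2, 0.4, 0.1]
finger_gap: 0.0918
```

Request:
step_arm(
  increments=[
    [0,0,0,0,0,0],
    [0,0,0,0,0,0],
    [0,0,0,0,0,0],
    [0,0,0,0,0,0],
    [0,0,0,0,0,0],
  ],
  grip=1,
)

```text
time: 27.45
tool_pos: [0.6524, -0.1329, 0.0156]
tcp_rot: [0.001, 0.513, 0.858, 0.0]
force: [-0.8, 0.2, 3.9]
finger_gap: 0.0575
```

Request:
step_arm(
  increments=[
    [0,0,-0.5,0,0,0],
    [0,0,-1.5,0,0,0],
    [0,0,-2.5,0,0,0],
    [0,0,-3.5,0,0,0],
    [0,0,-3.5,0,0,0],
  ],
)

```text
time: 27.95
tool_pos: [0.6555, -0.1336, 0.1617]
tcp_rot: [0.005, 0.513, 0.858, 0.002]
force: [0.8, -0.1, -0.2]
finger_gap: 0.0578
```

Run:
```python
from h import *
a=-.253;d=np.array([np.cos(a),np.sin(a)])
plan([((*(np.array([.509,.3777])+.095*d),.19),a+np.pi/2)])
```

```text
t 27.95 pos [ 0.6555 -0.1336  0.1617] q [0.0051 0.5134 0.8581 0.0017] F [ 0.8 -0.1 -0.2] gap 0.0578
-> [0.601  0.3539 0.19  ] 1.318
[[1.04,0.42,-0.07,0,0.001,-0.076],[2.08,0.84,-0.14,0.001,0.002,-0.151],[3.13,1.25,-0.21,0.001,0.003,-0.227],[4.17,1.67,-0.27,0.002,0.004,-0.302],[4.17,1.67,-0.27,0.002,0.004,-0.302]]
[[0.87,0.71,-0.07,0,0.001,-0.076],[1.74,1.42,-0.13,0.001,0.002,-0.151],[2.61,2.13,-0.2,0.001,0.003,-0.227],[3.48,2.84,-0.27,0.002,0.003,-0.303],[3.48,2.84,-0.27,0.002,0.003,-0.303]]
[[0.6,0.91,-0.06,0,0.001,-0.073],[1.21,1.82,-0.13,0.001,0.002,-0.147],[1.81,2.73,-0.19,0.001,0.003,-0.22],[1.81,2.73,-0.19,0.001,0.003,-0.22],[1.81,2.73,-0.19,0.001,0.003,-0.22]]
```

Request:
step_arm(
  increments=[
    [1.04,0.42,-0.07,0,0.001,-0.076],
    [2.08,0.84,-0.14,0.001,0.002,-0.151],
    [3.13,1.25,-0.21,0.001,0.003,-0.227],
    [4.17,1.67,-0.27,0.002,0.004,-0.302],
    [4.17,1.67,-0.27,0.002,0.004,-0.302],
  ],
)

```text
time: 28.45
tool_pos: [0.6344, 0.0498, 0.1713]
tcp_rot: [0.002, 0.376, 0.927, 0.002]
force: [-0.4, -0.9, -0.2]
finger_gap: 0.0576
```

Request:
step_arm(
  increments=[
    [0.87,0.71,-0.07,0,0.001,-0.076],
    [1.74,1.42,-0.13,0.001,0.002,-0.151],
    [2.61,2.13,-0.2,0.001,0.003,-0.227],
    [3.48,2.84,-0.27,0.002,0.003,-0.303],
    [3.48,2.84,-0.27,0.002,0.003,-0.303],
  ],
)

```text
time: 28.95
tool_pos: [0.6129, 0.2325, 0.1817]
tcp_rot: [0.001, 0.229, 0.973, 0.002]
force: [0.4, -1.1, -0.1]
finger_gap: 0.0574
```

Request:
step_arm(
  increments=[
    [0.6,0.91,-0.06,0,0.001,-0.073],
    [1.21,1.82,-0.13,0.001,0.002,-0.147],
    [1.81,2.73,-0.19,0.001,0.003,-0.22],
    [1.81,2.73,-0.19,0.001,0.003,-0.22],
    [1.81,2.73,-0.19,0.001,0.003,-0.22],
  ],
)

```text
time: 29.45
tool_pos: [0.5966, 0.3619, 0.1885]
tcp_rot: [-0.001, 0.121, 0.993, 0.001]
force: [0.6, -1.4, -0.5]
finger_gap: 0.0576
```

Request:
step_arm(
  increments=[
    [0,0,0,0,0,0],
    [0,0,0,0,0,0],
    [0,0,0,0,0,0],
    [0,0,0,0,0,0],
    [0,0,0,0,0,0],
  ],
)

```text
time: 29.95
tool_pos: [0.5968, 0.3615, 0.1886]
tcp_rot: [-0.001, 0.121, 0.993, 0.001]
force: [0.6, 0.4, -0.8]
finger_gap: 0.0578
```

Run:
```python
from h import *
pair(.0156,.048,names=('plate1_mid','plate2_mid','plate3_mid'))
```

```text
t 30.0 pos [0.5967 0.3616 0.1886] q [-1.200e-03  1.211e-01  9.926e-01  6.000e-04] F [-0.6 -0.5 -1.1] gap 0.0582
held plate3_mid [-0.9416  0.5964  0.3616 -0.2423] in tool [ 0.0003 -0.0001] yaw-psi 4.713
```

Run:
```python
from h import *
pair(.0156,.048,names=('plate4_mid','plate2_mid','plate1_mid'))
plan([((.5094,.3774,.14),1.318),((.5094,.3774,.112),1.318)])
```

```text
t 30.2 pos [0.5966 0.362  0.1885] q [-1.200e-03  1.208e-01  9.927e-01  6.000e-04] F [0.3 0.6 0.4] gap 0.0575
stand plate2_mid [-0.9818  0.5093  0.3772 -0.2454]
stand plate1_mid [-0.9866  0.5095  0.3775 -0.2501]
t 30.35 pos [0.5966 0.362  0.1885] q [-1.300e-03  1.208e-01  9.927e-01  6.000e-04] F [-0.6 -0.2 -0.7] gap 0.0574
-> [0.5094 0.3774 0.14  ] 1.318
[[0.73,-0.05,0.41,0,-0.001,0.004],[1.47,-0.1,0.81,0.001,-0.002,0.007],[2.2,-0.15,1.22,0.001,-0.003,0.011],[2.2,-0.15,1.22,0.001,-0.003,0.011],[2.2,-0.15,1.22,0.001,-0.003,0.011]]
-> [0.5094 0.3774 0.112 ] 1.318
[[0.01,0,0.7,0,0,0],[0.01,0,0.7,0,0,0],[0.01,0,0.7,0,0,0],[0.01,0,0.7,0,0,0],[0.01,0,0.7,0,0,0]]
```

Consistent stand pose from both sides.

Request:
step_arm(
  increments=[
    [0.73,-0.05,0.41,0,-0.001,0.004],
    [1.47,-0.1,0.81,0.001,-0.002,0.007],
    [2.2,-0.15,1.22,0.001,-0.003,0.011],
    [2.2,-0.15,1.22,0.001,-0.003,0.011],
    [2.2,-0.15,1.22,0.001,-0.003,0.011],
  ],
)

```text
time: 30.85
tool_pos: [0.5095, 0.3777, 0.1401]
tcp_rot: [0.0, 0.126, 0.992, -0.0]
force: [0.8, -0.1, 0.3]
finger_gap: 0.0576
```

Request:
step_arm(
  increments=[
    [0.01,0,0.35,0,0,0],
    [0.01,0,0.7,0,0,0],
    [0.01,0,0.7,0,0,0],
    [0.01,0,0.7,0,0,0],
    [0.01,0,0.7,0,0,0],
  ],
)

```text
time: 31.35
tool_pos: [0.5096, 0.3777, 0.1122]
tcp_rot: [0.0, 0.126, 0.992, -0.0]
force: [-0.1, -0.1, -1.1]
finger_gap: 0.0575
```

Run:
```python
from h import *
plan([((.5094,.3774,.0816),1.318)],step=.008)
```

```text
t 31.35 pos [0.5096 0.3777 0.1122] q [ 4.000e-04  1.259e-01  9.920e-01 -1.000e-04] F [-0.1 -0.1 -1.1] gap 0.0575
-> [0.5094 0.3774 0.0816] 1.318
[[0,0,0.19,0,0,0],[0,0,0.38,0,0,0],[0,-0.01,0.57,0,0.001,0],[0,-0.01,0.76,0,0.001,0],[0,-0.01,0.76,0,0.001,0]]
```

Request:
step_arm(
  increments=[
    [0,-0.01,0.19,0,0,0],
    [0,-0.01,0.38,0,0,0],
    [0,-0.01,0.57,0,0,0],
    [0,-0.01,0.77,0,0,0],
    [0,-0.01,0.77,0,0,0],
  ],
)

```text
time: 31.85
tool_pos: [0.5095, 0.3773, 0.0808]
tcp_rot: [0.0, 0.126, 0.992, -0.0]
force: [-0.6, 0.3, -0.7]
finger_gap: 0.0575
```

Request:
step_arm(
  increments=[
    [0,0,0,0,0,0],
    [0,0,0,0,0,0],
    [0,0,0,0,0,0],
    [0,0,0,0,0,0],
    [0,0,0,0,0,0],
  ],
  grip=0,
)

```text
time: 32.35
tool_pos: [0.5095, 0.3773, 0.0808]
tcp_rot: [0.0, 0.126, 0.992, -0.0]
force: [0.5, -0.5, -0.0]
finger_gap: 0.0916
```

Request:
step_arm(
  increments=[
    [0,0,-0.5,0,0,0],
    [0,0,-1.5,0,0,0],
    [0,0,-2.5,0,0,0],
    [0,0,-3.2,0,0,0],
    [0,0,-3.2,0,0,0],
  ],
)

```text
time: 32.85
tool_pos: [0.5114, 0.3789, 0.2136]
tcp_rot: [0.003, 0.126, 0.992, 0.002]
force: [0.1, 0.1, -0.4]
finger_gap: 0.0919
```

Run:
```python
from h import *
p=cap('wrist')
for n in ('plate1_mid','plate2_mid','plate3_mid'): look(n,'plate',.066,p=p)
p=cap('side')
for n in ('plate3_mid','lid_mid'): print(n,[(np.round(r['location'],3).tolist(),round(r['score'],2)) for r in finder.mark_of(p,n)])
plan([((.456,-.265,.2),1.11)])
```

```text
plate3_mid 0.86 rows 142 227 cols 289 345 [[-0.9818, 0.5088, 0.3776, -0.2525]]
plate3_mid 0.47 rows 251 279 cols 130 187 [[-0.4471, 0.5179, 0.1886, -0.484]]
plate3_mid [([0.508, 0.376, 0.08], 0.96)]
lid_mid [([0.448, -0.264, 0.008], 0.63)]
t 33.2 pos [0.5087 0.3769 0.2073] q [-6.000e-04  1.258e-01  9.921e-01 -1.000e-03] F [ 0.9 -0.4 -0.5] gap 0.0917
-> [ 0.456 -0.265  0.2  ] 1.11
[[-0.19,-1.11,0.01,0,0,0.015],[-0.38,-2.22,0.03,0,0,0.029],[-0.57,-3.33,0.04,0,0,0.044],[-0.76,-4.43,0.06,-0.001,0,0.058],[-0.76,-4.43,0.06,-0.001,0,0.058]]
[[-0.25,-1.1,0.01,0,0,0.015],[-0.51,-2.19,0.03,0,0,0.029],[-0.76,-3.29,0.04,0,0,0.044],[-1.02,-4.38,0.06,-0.001,0,0.058],[-1.02,-4.38,0.06,-0.001,0,0.058]]
[[-0.32,-1.08,0.01,0,0,0.015],[-0.64,-2.16,0.02,0,0,0.029],[-0.95,-3.24,0.04,0,0,0.044],[-1.27,-4.32,0.05,0,-0.001,0.059],[-1.27,-4.32,0.05,0,-0.001,0.059]]
[[-0.29,-0.82,0.01,0,0,0.011],[-0.59,-1.64,0.02,0,0,0.022],[-0.88,-2.45,0.03,0,0,0.034],[-0.88,-2.45,0.03,0,0,0.034],[-0.88,-2.45,0.03,0,0,0.034]]
```

Request:
step_arm(
  increments=[
    [-0.19,-1.11,0.01,0,0,0.015],
    [-0.38,-2.22,0.03,0,0,0.029],
    [-0.57,-3.33,0.04,0,0,0.044],
    [-0.76,-4.43,0.06,-0.001,0,0.058],
    [-0.76,-4.43,0.06,-0.001,0,0.058],
  ],
)

```text
time: 33.7
tool_pos: [0.4926, 0.1933, 0.2043]
tcp_rot: [-0.002, 0.156, 0.988, -0.002]
force: [0.2, -1.2, -0.2]
finger_gap: 0.0919
```

Request:
step_arm(
  increments=[
    [-0.25,-1.1,0.01,0,0,0.015],
    [-0.51,-2.19,0.03,0,0,0.029],
    [-0.76,-3.29,0.04,0,0,0.044],
    [-1.02,-4.38,0.06,-0.001,0,0.058],
    [-1.02,-4.38,0.06,-0.001,0,0.058],
  ],
)

```text
time: 34.2
tool_pos: [0.4767, 0.0105, 0.202]
tcp_rot: [-0.002, 0.187, 0.982, -0.002]
force: [-0.2, 0.5, 1.0]
finger_gap: 0.092
```

Request:
step_arm(
  increments=[
    [-0.32,-1.08,0.01,0,0,0.015],
    [-0.64,-2.16,0.02,0,0,0.029],
    [-0.95,-3.24,0.04,0,0,0.044],
    [-1.27,-4.32,0.05,0,-0.001,0.059],
    [-1.27,-4.32,0.05,0,-0.001,0.059],
  ],
)

```text
time: 34.7
tool_pos: [0.4609, -0.1721, 0.2003]
tcp_rot: [-0.001, 0.217, 0.976, -0.003]
force: [0.9, 0.2, -0.6]
finger_gap: 0.0919
```

Request:
step_arm(
  increments=[
    [-0.29,-0.82,0.01,0,0,0.011],
    [-0.59,-1.64,0.02,0,0,0.022],
    [-0.88,-2.45,0.03,0,0,0.034],
    [-0.88,-2.45,0.03,0,0,0.034],
    [-0.88,-2.45,0.03,0,0,0.034],
  ],
)

```text
time: 35.2
tool_pos: [0.4516, -0.2748, 0.199]
tcp_rot: [-0.002, 0.234, 0.972, -0.002]
force: [-0.1, 0.9, -0.4]
finger_gap: 0.0922
```

Run:
```python
from h import *
look('lid_mid','lid')
plan([((.456,-.265,.075),1.115)])
```

```text
lid_mid 0.73 rows 140 215 cols 306 354 [[-0.9704, 0.4565, -0.2641, -0.4449]]
t 35.3 pos [ 0.4515 -0.2742  0.1993] q [-0.0015  0.2334  0.9724 -0.0022] F [ 0.1 -0.9 -0.3] gap 0.0919
-> [ 0.456 -0.265  0.075] 1.115
[[0,0.09,1.04,-0.002,-0.001,-0.005],[0,0.18,2.07,-0.003,-0.001,-0.01],[0,0.27,3.11,-0.005,-0.002,-0.015],[0,0.27,3.11,-0.005,-0.002,-0.015],[0,0.27,3.11,-0.005,-0.002,-0.015]]
```

Request:
step_arm(
  increments=[
    [0,0.09,1.04,-0.002,-0.001,-0.005],
    [0,0.18,2.07,-0.003,-0.001,-0.01],
    [0,0.27,3.11,-0.005,-0.002,-0.015],
    [0,0.27,3.11,-0.005,-0.002,-0.015],
    [0,0.27,3.11,-0.005,-0.002,-0.015],
  ],
)

```text
time: 35.8
tool_pos: [0.456, -0.2639, 0.0751]
tcp_rot: [-0.001, 0.225, 0.974, 0.0]
force: [0.2, 0.1, -0.1]
finger_gap: 0.0922
```

Run:
```python
from h import *
look('lid_mid','lid')
plan([((.4563,-.2645,.013),1.12)],step=.025)
```

```text
lid_mid 0.72 rows 154 262 cols 283 356 [[-0.9797, 0.4568, -0.2644, -0.4544]]
t 35.9 pos [ 0.4574 -0.2653  0.0769] q [ 1.400e-03  2.258e-01  9.742e-01 -4.000e-04] F [-1.2 -0.   0.5] gap 0.092
-> [ 0.4563 -0.2645  0.013 ] 1.12
[[0.01,0,0.53,0,0.001,-0.002],[0.02,0,1.06,0,0.002,-0.003],[0.04,0.01,1.6,0,0.003,-0.005],[0.04,0.01,1.6,0,0.003,-0.005],[0.04,0.01,1.6,0,0.003,-0.005]]
```

Request:
step_arm(
  increments=[
    [0.01,0,0.53,0,0.001,-0.002],
    [0.02,0,1.06,0,0.002,-0.003],
    [0.04,0.01,1.6,0,0.003,-0.005],
    [0.04,0.01,1.6,0,0.003,-0.005],
    [0.04,0.01,1.6,0,0.003,-0.005],
  ],
)

```text
time: 36.4
tool_pos: [0.4572, -0.2648, 0.0145]
tcp_rot: [0.001, 0.223, 0.975, -0.0]
force: [-0.4, 0.0, 1.3]
finger_gap: 0.0921
```

Request:
step_arm(
  increments=[
    [0,0,0,0,0,0],
    [0,0,0,0,0,0],
    [0,0,0,0,0,0],
    [0,0,0,0,0,0],
    [0,0,0,0,0,0],
  ],
  grip=1,
)

```text
time: 36.9
tool_pos: [0.4573, -0.2649, 0.0148]
tcp_rot: [0.001, 0.223, 0.975, -0.0]
force: [-0.4, 0.4, 4.8]
finger_gap: 0.0572
```

Request:
step_arm(
  increments=[
    [0,0,-0.5,0,0,0],
    [0,0,-1.5,0,0,0],
    [0,0,-2.5,0,0,0],
    [0,0,-3.5,0,0,0],
    [0,0,-4,0,0,0],
  ],
)

```text
time: 37.4
tool_pos: [0.4581, -0.2653, 0.1781]
tcp_rot: [0.003, 0.223, 0.975, -0.001]
force: [0.8, 1.0, -0.2]
finger_gap: 0.0577
```

Run:
```python
from h import *
a=-.253;d=np.array([np.cos(a),np.sin(a)])
plan([((*(np.array([.509,.3777])+.095*d),.21),a+np.pi/2)])
```

```text
t 37.4 pos [ 0.4581 -0.2653  0.1781] q [ 2.800e-03  2.235e-01  9.747e-01 -9.000e-04] F [ 0.8  1.  -0.2] gap 0.0577
-> [0.601  0.3539 0.21  ] 1.318
[[0.25,1.1,-0.06,0,0,-0.014],[0.5,2.19,-0.12,0,0.001,-0.028],[0.75,3.29,-0.18,0,0.001,-0.042],[1,4.38,-0.23,0,0.002,-0.056],[1,4.38,-0.23,0,0.002,-0.056]]
[[0.19,1.11,-0.06,0,0,-0.014],[0.37,2.22,-0.12,0,0.001,-0.028],[0.56,3.32,-0.18,0,0.001,-0.042],[0.75,4.43,-0.23,0,0.001,-0.056],[0.75,4.43,-0.23,0,0.001,-0.056]]
[[0.13,1.12,-0.06,0,0,-0.014],[0.25,2.23,-0.12,0,0.001,-0.028],[0.38,3.35,-0.18,-0.001,0.001,-0.042],[0.5,4.47,-0.24,-0.001,0.002,-0.056],[0.5,4.47,-0.24,-0.001,0.002,-0.056]]
[[0.04,0.8,-0.04,0,0,-0.01],[0.09,1.6,-0.08,0,0,-0.02],[0.13,2.4,-0.12,0,0.001,-0.03],[0.13,2.4,-0.12,0,0.001,-0.03],[0.13,2.4,-0.12,0,0.001,-0.03]]
```

Request:
step_arm(
  increments=[
    [0.25,1.1,-0.06,0,0,-0.014],
    [0.5,2.19,-0.12,0,0.001,-0.028],
    [0.75,3.29,-0.18,0,0.001,-0.042],
    [1,4.38,-0.23,0,0.002,-0.056],
    [1,4.38,-0.23,0,0.002,-0.056],
  ],
)

```text
time: 37.9
tool_pos: [0.4991, -0.086, 0.1872]
tcp_rot: [0.002, 0.194, 0.981, -0.0]
force: [0.3, 0.1, -0.5]
finger_gap: 0.0579
```

Request:
step_arm(
  increments=[
    [0.19,1.11,-0.06,0,0,-0.014],
    [0.37,2.22,-0.12,0,0.001,-0.028],
    [0.56,3.32,-0.18,0,0.001,-0.042],
    [0.75,4.43,-0.23,0,0.001,-0.056],
    [0.75,4.43,-0.23,0,0.001,-0.056],
  ],
)

```text
time: 38.4
tool_pos: [0.5399, 0.093, 0.1965]
tcp_rot: [0.002, 0.165, 0.986, 0.001]
force: [1.6, -1.0, -1.3]
finger_gap: 0.0575
```

Request:
step_arm(
  increments=[
    [0.13,1.12,-0.06,0,0,-0.014],
    [0.25,2.23,-0.12,0,0.001,-0.028],
    [0.38,3.35,-0.18,-0.001,0.001,-0.042],
    [0.5,4.47,-0.24,-0.001,0.002,-0.056],
    [0.5,4.47,-0.24,-0.001,0.002,-0.056],
  ],
)

```text
time: 38.9
tool_pos: [0.5803, 0.2719, 0.2063]
tcp_rot: [0.001, 0.136, 0.991, 0.002]
force: [0.3, -1.2, 0.4]
finger_gap: 0.0577
```

Request:
step_arm(
  increments=[
    [0.04,0.8,-0.04,0,0,-0.01],
    [0.09,1.6,-0.08,0,0,-0.02],
    [0.13,2.4,-0.12,0,0.001,-0.03],
    [0.13,2.4,-0.12,0,0.001,-0.03],
    [0.13,2.4,-0.12,0,0.001,-0.03],
  ],
)

```text
time: 39.4
tool_pos: [0.601, 0.3641, 0.2107]
tcp_rot: [0.001, 0.121, 0.993, 0.001]
force: [-0.0, -0.0, -0.9]
finger_gap: 0.0575
```

Request:
step_arm(
  increments=[
    [0,0,0,0,0,0],
    [0,0,0,0,0,0],
    [0,0,0,0,0,0],
    [0,0,0,0,0,0],
    [0,0,0,0,0,0],
  ],
)

```text
time: 39.9
tool_pos: [0.6011, 0.3639, 0.2109]
tcp_rot: [0.001, 0.121, 0.993, 0.001]
force: [0.1, 0.8, -1.2]
finger_gap: 0.0576
```

Run:
```python
from h import *
pair(.0148,.066,('lid','plate'),('lid_mid','plate3_mid','plate1_mid'))
plan([((.509,.3775,.15),1.318),((.509,.3775,.13),1.318)])
```

```text
t 39.95 pos [0.601  0.364  0.2108] q [6.000e-04 1.208e-01 9.927e-01 1.400e-03] F [-0.5  0.8 -0.5] gap 0.0574
held lid_mid [-0.9375  0.5995  0.3643 -0.2503] in tool [ 0.0015 -0.0001] yaw-psi 4.704
stand plate3_mid [-0.9864  0.5086  0.3775 -0.2475]
t 40.1 pos [0.601  0.3641 0.2107] q [5.000e-04 1.207e-01 9.927e-01 1.300e-03] F [ 0.2 -0.9 -0.8] gap 0.0576
-> [0.509  0.3775 0.15  ] 1.318
[[0.77,-0.08,0.51,0.001,0,0.004],[1.54,-0.15,1.01,0.002,0,0.007],[2.31,-0.23,1.52,0.003,0.001,0.011],[2.31,-0.23,1.52,0.003,0.001,0.011],[2.31,-0.23,1.52,0.003,0.001,0.011]]
-> [0.509  0.3775 0.13  ] 1.318
[[0,0,0.5,0,0,0],[0,0,0.5,0,0,0],[0,0,0.5,0,0,0],[0,0,0.5,0,0,0],[0,0,0.5,0,0,0]]
```

Request:
step_arm(
  increments=[
    [0.77,-0.08,0.51,0.001,0,0.004],
    [1.54,-0.15,1.01,0.002,0,0.007],
    [2.28,-0.23,1.52,0.003,0.001,0.011],
    [2.28,-0.23,1.52,0.003,0.001,0.011],
    [2.28,-0.23,1.52,0.003,0.001,0.011],
  ],
)

```text
time: 40.6
tool_pos: [0.5102, 0.3776, 0.15]
tcp_rot: [-0.0, 0.126, 0.992, -0.0]
force: [0.5, 1.3, 0.4]
finger_gap: 0.0578
```

Request:
step_arm(
  increments=[
    [0,0,0.25,0,0,0],
    [0,0,0.5,0,0,0],
    [0,0,0.5,0,0,0],
    [0,0,0.5,0,0,0],
    [0,0,0.5,0,0,0],
  ],
)

```text
time: 41.1
tool_pos: [0.5106, 0.3775, 0.1301]
tcp_rot: [0.0, 0.126, 0.992, -0.0]
force: [-1.2, 0.1, -1.3]
finger_gap: 0.0575
```

Run:
```python
from h import *
plan([((.510,.3773,.0985),1.318)],step=.008)
```

```text
t 41.1 pos [0.5106 0.3775 0.1301] q [ 0.000e+00  1.257e-01  9.921e-01 -1.000e-04] F [-1.2  0.1 -1.3] gap 0.0575
-> [0.51   0.3773 0.0985] 1.318
[[0,0,0.2,0,0,0],[0.01,0,0.39,0,0,0],[0.01,-0.01,0.59,0,0,0.001],[0.01,-0.01,0.79,0,0,0.001],[0.01,-0.01,0.79,0,0,0.001]]
```

Request:
step_arm(
  increments=[
    [0.01,-0.01,0.2,0,0,0],
    [0.01,-0.01,0.4,0,0,0],
    [0.01,-0.01,0.6,0,0,0],
    [0.01,-0.01,0.79,0,0,0],
    [0.01,-0.01,0.79,0,0,0],
  ],
)

```text
time: 41.6
tool_pos: [0.51, 0.3772, 0.098]
tcp_rot: [-0.0, 0.126, 0.992, -0.0]
force: [-0.2, -0.8, -0.0]
finger_gap: 0.0575
```

Request:
step_arm(
  increments=[
    [0,0,0,0,0,0],
    [0,0,0,0,0,0],
    [0,0,0,0,0,0],
    [0,0,0,0,0,0],
    [0,0,0,0,0,0],
  ],
  grip=0,
)

```text
time: 42.1
tool_pos: [0.5101, 0.3772, 0.098]
tcp_rot: [-0.0, 0.126, 0.992, -0.0]
force: [1.3, -0.0, 0.6]
finger_gap: 0.0917
```

Request:
step_arm(
  increments=[
    [0,0,-0.5,0,0,0],
    [0,0,-1.5,0,0,0],
    [0,0,-2.5,0,0,0],
    [0,0,-3.2,0,0,0],
    [0,0,-3.2,0,0,0],
  ],
)

```text
time: 42.6
tool_pos: [0.5121, 0.3787, 0.2308]
tcp_rot: [0.003, 0.126, 0.992, 0.002]
force: [-0.3, -0.0, 0.2]
finger_gap: 0.0917
```

Run:
```python
from h import *
look('lid_mid','lid',.084)
p=cap('side')
print([(np.round(r['location'],3).tolist(),round(r['score'],2)) for r in finder.mark_of(p,'lid_mid')])
x,y=proj(p,[.509,.378,.05])[0].astype(int);im=p['pixels'][y-40:y+40,x-50:x+50,::-1]
cv2.imwrite('pics/s2.png',cv2.resize(im,None,fx=6,fy=6,interpolation=cv2.INTER_CUBIC))
# view pose for dial
plan([((.615,.04,.25),0.0)])
```

```text
lid_mid 0.74 rows 143 227 cols 290 346 [[-0.991, 0.5094, 0.3775, -0.2524]]
[]
t 42.8 pos [0.5094 0.3767 0.2245] q [-9.000e-04  1.257e-01  9.921e-01 -1.000e-03] F [ 0.3  0.2 -0.3] gap 0.0918
-> [0.615 0.04  0.25 ] 0.0
[[-0.46,-0.74,-0.06,0,0,0.131],[-0.92,-1.49,-0.12,-0.001,0,0.262],[-1.39,-2.23,-0.19,-0.001,0,0.393],[-1.85,-2.98,-0.25,-0.001,0,0.524],[-1.85,-2.98,-0.25,-0.001,0,0.524]]
[[-0.77,-0.41,-0.06,0,0,0.131],[-1.54,-0.83,-0.13,-0.001,0,0.262],[-2.32,-1.24,-0.19,-0.001,0,0.393],[-3.09,-1.65,-0.25,-0.001,0,0.524],[-3.09,-1.65,-0.25,-0.001,0,0.524]]
[[-0.6,0.02,-0.04,0,0,0.09],[-1.21,0.04,-0.09,0,0,0.181],[-1.81,0.06,-0.13,-0.001,0,0.271],[-1.81,0.06,-0.13,-0.001,0,0.271],[-1.81,0.06,-0.13,-0.001,0,0.271]]
```

View pics/s2.png

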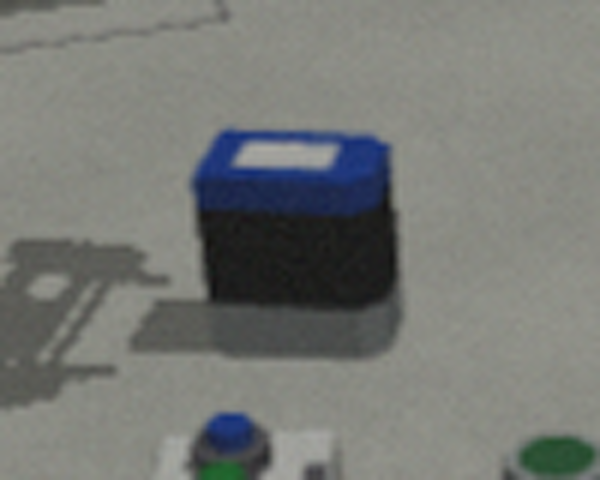

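Request:
step_arm(
  increments=[
    [-0.46,-0.74,-0.06,0,0,0.131],
    [-0.92,-1.49,-0.12,-0.001,0,0.262],
    [-1.39,-2.23,-0.19,-0.001,0,0.393],
    [-1.85,-2.98,-0.25,-0.001,0,0.524],
    [-1.85,-2.98,-0.25,-0.001,0,0.524],
  ],
)

```text
time: 43.3
tool_pos: [0.5517, 0.2392, 0.2333]
tcp_rot: [-0.001, 0.381, 0.924, -0.002]
force: [-0.1, -0.5, -0.4]
finger_gap: 0.092
```

Request:
step_arm(
  increments=[
    [-0.77,-0.41,-0.06,0,0,0.131],
    [-1.54,-0.83,-0.13,-0.001,0,0.262],
    [-2.32,-1.24,-0.19,-0.001,0,0.393],
    [-3.09,-1.65,-0.25,-0.001,0,0.524],
    [-3.09,-1.65,-0.25,-0.001,0,0.524],
  ],
)

```text
time: 43.8
tool_pos: [0.5932, 0.1025, 0.2424]
tcp_rot: [-0.0, 0.61, 0.792, -0.003]
force: [0.8, 0.1, 0.2]
finger_gap: 0.0919
```

Request:
step_arm(
  increments=[
    [-0.6,0.02,-0.04,0,0,0.09],
    [-1.21,0.04,-0.09,0,0,0.181],
    [-1.81,0.06,-0.13,-0.001,0,0.271],
    [-1.81,0.06,-0.13,-0.001,0,0.271],
    [-1.81,0.06,-0.13,-0.001,0,0.271],
  ],
)

```text
time: 44.3
tool_pos: [0.6135, 0.034, 0.2467]
tcp_rot: [-0.001, 0.71, 0.704, -0.003]
force: [0.5, 0.0, 0.1]
finger_gap: 0.0919
```

Request:
step_arm(
  increments=[
    [0,0,1,0,0,0],
    [0,0,2,0,0,0],
    [0,0,3,0,0,0],
    [0,0,3.7,0,0,0],
    [0,0,3.7,0,0,0],
  ],
)

```text
time: 44.8
tool_pos: [0.6092, 0.035, 0.0943]
tcp_rot: [-0.003, 0.709, 0.705, -0.006]
force: [-0.5, 0.1, 0.9]
finger_gap: 0.092
```

```bash
cat > d.py <<'E'
from h import *
import sys,pickle
st();p=cap('wrist')
for n in ('dial_grip','dial_index'): print(n,[(np.round(r['location'],4).tolist(),round(r['score'],2)) for r in finder.mark_of(p,n)[:1]])
pickle.dump(p,open(sys.argv[1]+'.pkl','wb'))
x,y=proj(p,[.615,.113,.03])[0].astype(int);y0=max(0,y-80);x0=x-90;print('crop',x0,y0)
cv2.imwrite('pics/%s.png'%sys.argv[1],cv2.resize(p['pixels'][y0:y0+150,x0:x0+180,::-1],None,fx=4,fy=4,interpolation=cv2.INTER_CUBIC))
E
python3 d.py d1
```

```text
t 44.8 pos [0.6092 0.035  0.0943] q [-0.0034  0.7091  0.7051 -0.0056] F [-0.5  0.1  0.9] gap 0.092
dial_grip [([0.618, 0.1139, 0.0514], 0.83)]
dial_index [([0.662, 0.0899, 0.0269], 0.88)]
crop 236 33
```

View pics/d1.png

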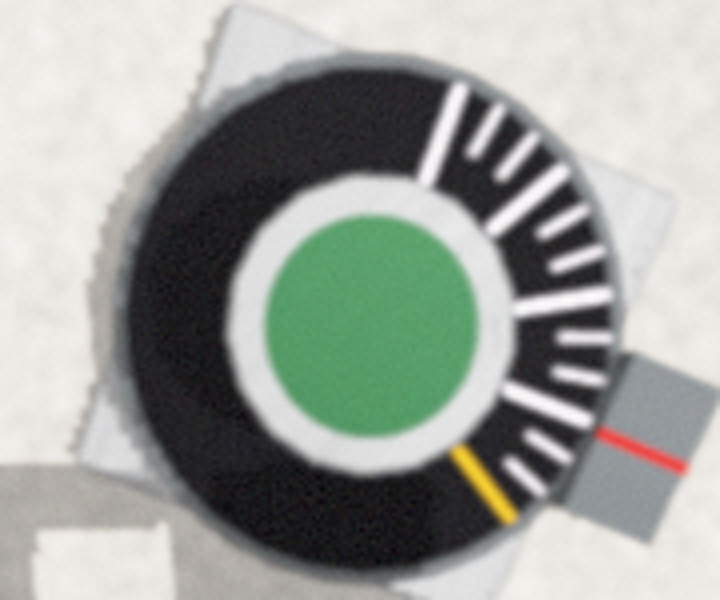

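```bash
cat > dd.py <<'E'
from h import *
import sys,pickle
p=pickle.load(open(sys.argv[1]+'.pkl','rb'));im=p['pixels'].astype(float)
V,U=np.mgrid[0:230,200:460];uv=np.c_[U.ravel(),V.ravel()]
X=onplane(p,uv,.0275)[:,:2];C=im[V.ravel(),U.ravel()];r,g,b=C.T
red=(r>150)&(g<110)&(b<110)
w=(r-np.maximum(g,b))*red;Xr=X[red];print('red n',red.sum(),Xr.mean(0))
yel=(r>150)&(g>110)&(b<100)
dark=C.max(1)<90
# centre: disc boundary is dark annulus r 48; fit by maximizing dark fraction inside ring 28..47
from scipy.optimize import minimize
c0=np.array([.6155,.1125])
def ticks(c,ret=False):
    d=X-c;rr=np.hypot(*d.T);a=np.degrees(np.arctan2(d[:,1],d[:,0]))
    s=(rr>.0405)&(rr<.0455)&(a>-75)&(a<100)
    A=np.arange(-75,95,.25);I=np.array([ (np.exp(-((a[s]-t)/1.2)**2)*C[s].mean(1)).sum()/np.exp(-((a[s]-t)/1.2)**2).sum() for t in A])
    pk=[i for i in range(3,len(A)-3) if I[i]==I[i-3:i+4].max() and I[i]>100]
    out=[]
    for i in pk:
        q=np.polyfit(A[i-3:i+4],I[i-3:i+4],2);out.append(-q[1]/2/q[0])
    return np.array(out)
# centre from disc outer edge: gradient of dark region boundary -> circle fit on dark pixels' convex hull
m=np.zeros(V.shape,np.uint8);m.ravel()[dark]=255
n,l,stt,ce=cv2.connectedComponentsWithStats(m);k=1+np.argmax(stt[1:,4])
h=cv2.convexHull(np.c_[np.nonzero(l==k)[::-1]].astype(np.int32)).reshape(-1,2)
H=onplane(p,h+[200,0],.0275)[:,:2]
A=np.c_[2*H,np.ones(len(H))];s=np.linalg.lstsq(A,(H**2).sum(1),rcond=None)[0];c=s[:2];print('disc centre',c,'R',np.sqrt(s[2]+c@c))
from scipy.optimize import minimize
def cost(c):
    t=ticks(c)
    if len(t)!=13: return 100
    q=np.polyfit(np.arange(13),t,1);return np.abs(t-np.polyval(q,np.arange(13))).mean()+abs(q[0]-10)*5
for cc in (c,):
    t=ticks(cc);print(len(t),np.round(t,1))
    ia=np.degrees(np.arctan2(*(Xr.mean(0)-cc)[::-1]));z=(t-10*np.arange(len(t))).mean();print('index ang',ia,'zero',z,'reading',ia-z, 'local',np.interp(ia,t,10*np.arange(len(t))))
vt=np.linalg.svd(Xr-Xr.mean(0))[2][0];print('red line dir',np.degrees(np.arctan2(*(vt*np.sign(vt[0]))[::-1])))
E
python3 dd.py d1
```

```text
red n 63 [0.67073524 0.08838813]
disc centre [0.61537075 0.11090268] R 0.04759916265756922
13 [-50.4 -40.5 -30.5 -20.7 -10.8  -0.9   8.9  18.8  28.6  38.5  48.3  58.1
  68. ]
index ang -22.12962985159891 zero -51.121467710264895 reading 28.991837858665985 local 28.523842675880687
red line dir -23.192518856986755
```

Run:
```python
from h import *
plan([((.6154,.1109,.15),.28),((.6154,.1109,.043),.28)])
```

```text
t 44.95 pos [0.6136 0.0345 0.0998] q [-3.000e-04  7.097e-01  7.045e-01 -2.200e-03] F [ 0.4 -0.7 -0.6] gap 0.0921
-> [0.6154 0.1109 0.15  ] 0.28
[[0.64,0.01,-0.42,-0.001,0.001,-0.096],[1.27,0.02,-0.84,-0.003,0.001,-0.192],[1.91,0.03,-1.26,-0.004,0.002,-0.287],[1.91,0.03,-1.26,-0.004,0.002,-0.287],[1.91,0.03,-1.26,-0.004,0.002,-0.287]]
-> [0.6154 0.1109 0.043 ] 0.28
[[0,0,0.89,0,0,0],[0,0,1.78,0,0,0],[0,0,2.68,0,0,0],[0,0,2.68,0,0,0],[0,0,2.68,0,0,0]]
```

Request:
step_arm(
  increments=[
    [0.2,0,-0.8,-0.001,0.001,-0.096],
    [1.0,0.02,-1.26,-0.003,0.001,-0.192],
    [1.91,0.03,-1.26,-0.004,0.002,-0.287],
    [1.91,0.03,-1.26,-0.004,0.002,-0.287],
    [1.91,0.03,-1.26,-0.004,0.002,-0.287],
  ],
)

```text
time: 45.45
tool_pos: [0.6162, 0.112, 0.152]
tcp_rot: [0.001, 0.601, 0.799, 0.001]
force: [-0.2, -0.7, -0.9]
finger_gap: 0.092
```

Run:
```python
from h import *
plan([((.6154,.1109,.043),.28)],step=.03)
```

```text
t 45.45 pos [0.6162 0.112  0.152 ] q [0.0011 0.6011 0.7991 0.0009] F [-0.2 -0.7 -0.9] gap 0.092
-> [0.6154 0.1109 0.043 ] 0.28
[[0,-0.01,0.68,0.001,0,0],[-0.01,-0.02,1.36,0.001,0,0],[-0.01,-0.03,2.04,0.002,0.001,0.001],[-0.02,-0.03,2.72,0.003,0.001,0.001],[-0.02,-0.03,2.72,0.003,0.001,0.001]]
```

Request:
step_arm(
  increments=[
    [0,-0.01,0.68,0.001,0,0],
    [-0.01,-0.02,1.36,0.001,0,0],
    [-0.01,-0.03,2.04,0.002,0.001,0.001],
    [-0.02,-0.03,2.72,0.003,0.001,0.001],
    [-0.02,-0.03,2.72,0.003,0.001,0.001],
  ],
)

```text
time: 45.95
tool_pos: [0.6132, 0.1094, 0.0404]
tcp_rot: [-0.002, 0.602, 0.798, -0.002]
force: [-0.1, -0.3, 0.5]
finger_gap: 0.0917
```

Request:
step_arm(
  increments=[
    [0,0,0,0,0,0],
    [0,0,0,0,0,0],
    [0,0,0,0,0,0],
    [0,0,0,0,0,0],
    [0,0,0,0,0,0],
  ],
  grip=1,
)

```text
time: 46.45
tool_pos: [0.6137, 0.1095, 0.0412]
tcp_rot: [-0.002, 0.602, 0.798, -0.002]
force: [-0.2, 0.5, 0.5]
finger_gap: 0.054
```

Request:
step_arm(
  increments=[
    [0,0,0,0,0,0.11],
    [0,0,0,0,0,0.22],
    [0,0,0,0,0,0.33],
    [0,0,0,0,0,0.44],
    [0,0,0,0,0,0.548],
  ],
)

```text
time: 46.95
tool_pos: [0.6137, 0.1099, 0.0416]
tcp_rot: [-0.001, 0.797, 0.604, -0.002]
force: [-3.0, 1.1, 1.4]
finger_gap: 0.0451
```

Run:
```python
from h import *
s=st();print(psi_of(rot(s['tcp_rot'])))
```

```text
t 46.95 pos [0.6137 0.1099 0.0416] q [-0.0011  0.797   0.6039 -0.0017] F [-3.   1.1  1.4] gap 0.0451
-0.273941698893979
```

Run:
```python
from h import *
p=cap('wrist');import pickle;pickle.dump(p,open('d2.pkl','wb'));cv2.imwrite('pics/d2.png',p['pixels'][100:400,150:550,::-1].repeat(2,0).repeat(2,1))
s=st();print(psi_of(rot(s['tcp_rot'])))
```

```text
t 47.0 pos [0.6137 0.1099 0.0416] q [-0.0012  0.7989  0.6014 -0.0017] F [-1.7  0.8  1.2] gap 0.0455
-0.28028645410443614
```

View pics/d2.png

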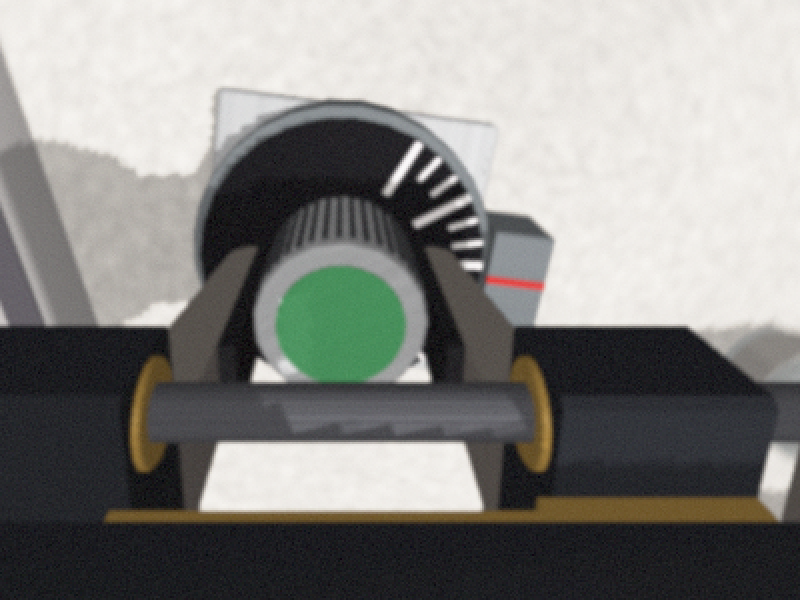

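Run:
```python
from h import *
import pickle
p=pickle.load(open('d2.pkl','rb'))
pts=np.array([(417,143),(438,158),(455,177),(468,197),(478,222),(481,243),(482,265),(487,280),(543,287)])/2+[150,100]
d=onplane(p,pts,.0275)[:,:2]-[.6154,.1109]
print(np.round(np.degrees(np.arctan2(d[:,1],d[:,0])),1),np.round(np.hypot(*d.T),4))
```

```text
[ 42.6  32.3  22.   12.1   0.8  -8.2 -17.7 -23.8 -23.6] [0.0472 0.0475 0.0475 0.0477 0.048  0.048  0.0484 0.051  0.0706]
```

Request:
step_arm(
  increments=[
    [0,0,0,0,0,0.05],
    [0,0,0,0,0,0.09],
    [0,0,0,0,0,0.09],
    [0,0,0,0,0,0.09],
    [0,0,0,0,0,0.09],
  ],
)

```text
time: 47.5
tool_pos: [0.6135, 0.11, 0.0416]
tcp_rot: [-0.001, 0.825, 0.566, -0.002]
force: [-1.5, 1.0, -0.8]
finger_gap: 0.0456
```

Run:
```python
from h import *
p=cap('wrist');import pickle;pickle.dump(p,open('d3.pkl','wb'))
s=st();print(psi_of(rot(s['tcp_rot'])))
plan([((.6137,.1099,.15),psi_of(rot(s['tcp_rot']))),((.6135,.034,.15),0)],s)
```

```text
t 47.55 pos [0.6135 0.11   0.0416] q [-0.0012  0.8248  0.5654 -0.0019] F [-2.7  1.9 -0.6] gap 0.0453
-0.3690146090427871
-> [0.6137 0.1099 0.15  ] -0.369
[[0,0,-0.9,-0.001,0.001,0],[0,0,-1.81,-0.003,0.001,0],[-0.01,-0.01,-2.71,-0.004,0.002,0],[-0.01,-0.01,-2.71,-0.004,0.002,0],[-0.01,-0.01,-2.71,-0.004,0.002,0]]
-> [0.6135 0.034  0.15  ] 0
[[-0.59,0.23,0,0,0,-0.123],[-1.18,0.46,0,0,0,-0.246],[-1.77,0.68,0,0,0,-0.369],[-1.77,0.68,0,0,0,-0.369],[-1.77,0.68,0,0,0,-0.369]]
```

Request:
step_arm(
  increments=[
    [0,0,0,0,0,0],
    [0,0,0,0,0,0],
    [0,0,0,0,0,0],
    [0,0,0,0,0,0],
    [0,0,0,0,0,0],
  ],
  grip=0,
)

```text
time: 48.05
tool_pos: [0.6136, 0.11, 0.0417]
tcp_rot: [-0.001, 0.825, 0.565, -0.002]
force: [-1.1, 0.5, 1.5]
finger_gap: 0.0834
```

Request:
step_arm(
  increments=[
    [0,0,-0.5,0,0,0],
    [0,0,-1.5,0,0,0],
    [0,0,-2.5,0,0,0],
    [0,0,-2.7,0,0,0],
    [0,0,-2.7,0,0,0],
  ],
)

```text
time: 48.55
tool_pos: [0.6152, 0.1102, 0.1514]
tcp_rot: [-0.0, 0.825, 0.565, -0.0]
force: [-0.5, -0.2, -0.6]
finger_gap: 0.0918
```

Request:
step_arm(
  increments=[
    [-0.59,0.23,0,0,0,-0.123],
    [-1.18,0.46,0,0,0,-0.246],
    [-1.77,0.68,0,0,0,-0.369],
    [-1.77,0.68,0,0,0,-0.369],
    [-1.77,0.68,0,0,0,-0.369],
  ],
)

```text
time: 49.05
tool_pos: [0.6142, 0.0342, 0.1498]
tcp_rot: [-0.001, 0.708, 0.706, -0.001]
force: [-0.9, 0.0, 0.2]
finger_gap: 0.0919
```

Request:
step_arm(
  increments=[
    [0,0,0.7,0,0,0],
    [0,0,1.3,0,0,0],
    [0,0,1.3,0,0,0],
    [0,0,1.3,0,0,0],
    [0,0,1.3,0,0,0],
  ],
)

```text
time: 49.55
tool_pos: [0.6148, 0.0348, 0.0988]
tcp_rot: [-0.001, 0.709, 0.706, -0.0]
force: [0.4, -0.1, -0.4]
finger_gap: 0.0919
```

```bash
python3 d.py d4; sed -i 's/a>-75)&(a<100/a>-105)\&(a<70/; s/arange(-75,95/arange(-105,65/' dd.py; python3 dd.py d4
```

```text
t 49.55 pos [0.6148 0.0348 0.0988] q [-9.000e-04  7.086e-01  7.056e-01 -4.000e-04] F [ 0.4 -0.1 -0.4] gap 0.0919
dial_grip [([0.6175, 0.1119, 0.0523], 0.65)]
dial_index [([0.6632, 0.0922, 0.0248], 0.66)]
crop 228 33
red n 56 [0.67031648 0.08843695]
disc centre [0.61534908 0.11083868] R 0.047681812996026446
13 [-82.6 -72.5 -62.5 -52.4 -42.5 -32.4 -22.4 -12.5  -2.6   7.4  17.3  27.2
  37.1]
index ang -22.17314063039393 zero -82.55748907080513 reading 60.3843484404112 local 60.24466666229507
red line dir -22.425562619333146
```

View pics/d4.png

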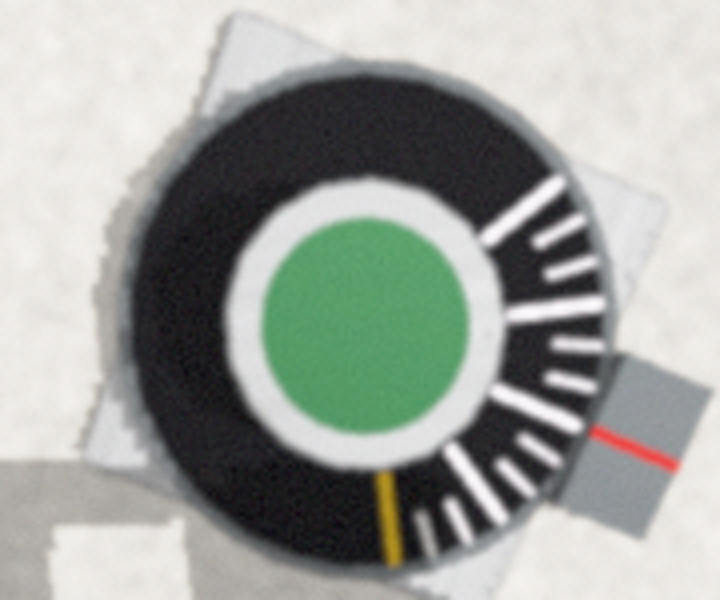

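Run:
```python
from h import *
plan([((.55,.045,.2),0),((.465,.06,.2),0)])
```

```text
t 49.7 pos [0.6147 0.0344 0.099 ] q [-7.000e-04  7.085e-01  7.057e-01 -2.000e-04] F [-0.5 -0.7  0.2] gap 0.0921
-> [0.55  0.045 0.2  ] 0
[[0.09,-0.54,-0.84,0,0,-0.001],[0.17,-1.08,-1.68,-0.001,0,-0.003],[0.26,-1.62,-2.52,-0.001,-0.001,-0.004],[0.26,-1.62,-2.52,-0.001,-0.001,-0.004],[0.26,-1.62,-2.52,-0.001,-0.001,-0.004]]
-> [0.465 0.06  0.2  ] 0
[[0.19,-1.06,0,0,0,0],[0.37,-2.13,0,0,0,0],[0.37,-2.13,0,0,0,0],[0.37,-2.13,0,0,0,0],[0.37,-2.13,0,0,0,0]]
```

Request:
step_arm(
  increments=[
    [0.0,-0.2,-0.84,0,0,-0.001],
    [0.17,-1,-1.8,-0.001,0,-0.003],
    [0.26,-1.62,-2.52,-0.001,-0.001,-0.004],
    [0.26,-1.62,-2.52,-0.001,-0.001,-0.004],
    [0.26,-1.62,-2.52,-0.001,-0.001,-0.004],
  ],
  grip=1,
)

```text
time: 50.2
tool_pos: [0.5508, 0.0451, 0.2012]
tcp_rot: [0.001, 0.707, 0.707, 0.001]
force: [-0.4, 0.4, -0.4]
finger_gap: 0.0538
```

Request:
step_arm(
  increments=[
    [0.19,-1.06,0,0,0,0],
    [0.37,-2.13,0,0,0,0],
    [0.37,-2.13,0,0,0,0],
    [0.37,-2.13,0,0,0,0],
    [0.37,-2.13,0,0,0,0],
  ],
)

```text
time: 50.7
tool_pos: [0.4671, 0.0598, 0.2007]
tcp_rot: [0.001, 0.707, 0.707, 0.001]
force: [0.8, 0.6, -0.4]
finger_gap: 0.0142
```

Run:
```python
from h import *
s=st();p=cap('wrist','k1.png');im=p['pixels'];h=cv2.cvtColor(im,cv2.COLOR_RGB2HSV)
R0={'blue':(100,125),'yellow':(18,34),'green':(40,90),'red':(170,180)}
K={}
for n,(a,b) in R0.items():
    m=(h[...,0]>=a)&(h[...,0]<=b)&(h[...,1]>130)&(h[...,2]>70);m[250:]=0
    k,l,q,c=cv2.connectedComponentsWithStats(m.astype(np.uint8))
    for i in range(1,k):
        if q[i,4]>150:
            X=onplane(p,c[i],.052)[0]; print(n,q[i,4],c[i].round(1),X.round(4))
    print('  net',[(np.round(r['location'],4).tolist(),round(r['score'],2)) for r in finder.mark_of(p,'key_%s_top'%n)[:2]])
```

```text
t 50.7 pos [0.4671 0.0598 0.2007] q [0.0013 0.7072 0.707  0.0012] F [ 0.8  0.6 -0.4] gap 0.0142
blue 367 [322.  54.] [0.4708 0.1982 0.052 ]
  net [([0.4709, 0.2011, 0.0548], 0.64)]
yellow 270 [314.7 179.5] [0.4628 0.0681 0.052 ]
  net [([0.4633, 0.0674, 0.0547], 0.6)]
green 284 [319.3  98.9] [0.4681 0.1549 0.052 ]
  net [([0.4673, 0.158, 0.0495], 0.86)]
  net [([0.4637, 0.1114, 0.0499], 0.89)]
```

View pics/k1.png

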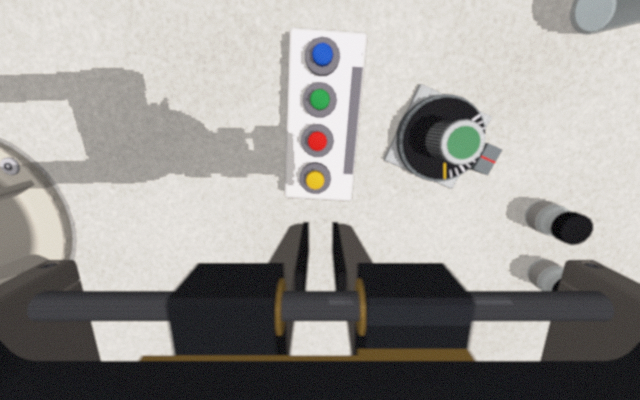

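Run:
```python
from h import *
for c in ('side','scene'):
    p=cap(c)
    for n,k,z in (('lid_mid','lid',.084),): look(n,k,z,p=p,minpx=100)
plan([((.4708,.1982,.12),-.061),((.4708,.1982,.075),-.061)])
```

```text
lid_mid 0.81 rows 127 140 cols 250 280 [[-0.8936, 0.5048, 0.3723, 2.9038]]
lid_mid 0.78 rows 215 249 cols 459 505 [[-0.9842, 0.5053, 0.3767, -0.2529]]
t 51.15 pos [0.4658 0.0599 0.2009] q [0.001  0.7071 0.7071 0.0009] F [ 0.4  0.1 -0.3] gap 0.0003
-> [0.4708 0.1982 0.12  ] -0.061
[[0.86,0.03,0.51,0.001,0,0.015],[1.73,0.06,1.01,0.001,0,0.03],[2.59,0.09,1.52,0.002,0,0.046],[3.46,0.12,2.02,0.003,0,0.061],[3.46,0.12,2.02,0.003,0,0.061]]
-> [0.4708 0.1982 0.075 ] -0.061
[[0,0,0.56,0,0,0],[0,0,1.13,0,0,0],[0,0,1.13,0,0,0],[0,0,1.13,0,0,0],[0,0,1.13,0,0,0]]
```

Request:
step_arm(
  increments=[
    [0.86,0.03,0.51,0.001,0,0.015],
    [1.73,0.06,1.01,0.001,0,0.03],
    [2.59,0.09,1.52,0.002,0,0.046],
    [3.46,0.12,2.02,0.003,0,0.061],
    [3.46,0.12,2.02,0.003,0,0.061],
  ],
)

```text
time: 51.65
tool_pos: [0.4699, 0.2009, 0.1179]
tcp_rot: [-0.001, 0.728, 0.686, -0.001]
force: [-0.3, 0.0, 0.4]
finger_gap: 0.0002
```

Request:
step_arm(
  increments=[
    [0,0,0.56,0,0,0],
    [0,0,1.13,0,0,0],
    [0,0,1.13,0,0,0],
    [0,0,1.13,0,0,0],
    [0,0,1.13,0,0,0],
  ],
)

```text
time: 52.15
tool_pos: [0.4706, 0.2009, 0.074]
tcp_rot: [-0.001, 0.728, 0.686, -0.0]
force: [0.6, 0.7, 0.5]
finger_gap: 0.0004
```

Run:
```python
from h import *
plan([((.4708,.1982,.0535),-.061)],step=.006)
```

```text
t 52.15 pos [0.4706 0.2009 0.074 ] q [-5.000e-04  7.278e-01  6.858e-01 -3.000e-04] F [0.6 0.7 0.5] gap 0.0004
-> [0.4708 0.1982 0.0535] -0.061
[[-0.02,0,0.13,0,0,0],[-0.03,0,0.26,-0.001,0,0.001],[-0.05,0.01,0.38,-0.001,0,0.001],[-0.07,0.01,0.51,-0.001,0,0.002],[-0.07,0.01,0.51,-0.001,0,0.002]]
```

Request:
step_arm(
  increments=[
    [-0.07,0.01,0.1,0,0,0],
    [-0.07,0.01,0.25,0,0,0],
    [-0.07,0.01,0.38,0,0,0],
    [-0.07,0.01,0.5,0,0,0],
    [-0.07,0.01,0.52,0,0,0],
  ],
)

```text
time: 52.65
tool_pos: [0.4713, 0.198, 0.054]
tcp_rot: [-0.0, 0.728, 0.686, -0.0]
force: [-5.9, -4.8, 25.4]
finger_gap: 0.0004
```

Request:
step_arm(
  increments=[
    [0,0,-0.5,0,0,0],
    [0,0,-1.2,0,0,0],
    [0,0,-1.2,0,0,0],
    [0,0,-1.2,0,0,0],
    [0,0,-1.2,0,0,0],
  ],
)

```text
time: 53.15
tool_pos: [0.4706, 0.1978, 0.101]
tcp_rot: [-0.001, 0.728, 0.686, -0.001]
force: [-0.4, 0.2, -0.3]
finger_gap: 0.0004
```

Run:
```python
from h import *
plan([((.4628,.0676,.1),-.061),((.4628,.0676,.074),-.061)])
```

```text
t 53.15 pos [0.4706 0.1978 0.101 ] q [-6.000e-04  7.277e-01  6.859e-01 -9.000e-04] F [-0.4  0.2 -0.3] gap 0.0004
-> [0.4628 0.0676 0.1   ] -0.061
[[-1.09,0,0.01,-0.001,0,0.001],[-2.17,0,0.02,-0.001,0,0.001],[-3.26,0,0.03,-0.002,0.001,0.002],[-3.26,0,0.03,-0.002,0.001,0.002],[-3.26,0,0.03,-0.002,0.001,0.002]]
-> [0.4628 0.0676 0.074 ] -0.061
[[0,0,0.65,0,0,0],[0,0,0.65,0,0,0],[0,0,0.65,0,0,0],[0,0,0.65,0,0,0],[0,0,0.65,0,0,0]]
```

Request:
step_arm(
  increments=[
    [-1.09,0,0.01,-0.001,0,0.001],
    [-2.17,0,0.02,-0.001,0,0.001],
    [-3.26,0,0.03,-0.002,0.001,0.002],
    [-3.26,0,0.03,-0.002,0.001,0.002],
    [-3.26,0,0.03,-0.002,0.001,0.002],
  ],
)

```text
time: 53.65
tool_pos: [0.4624, 0.0669, 0.0991]
tcp_rot: [-0.001, 0.729, 0.684, -0.0]
force: [0.8, -0.5, 0.0]
finger_gap: 0.0009
```

Request:
step_arm(
  increments=[
    [0,0,0.35,0,0,0],
    [0,0,0.65,0,0,0],
    [0,0,0.65,0,0,0],
    [0,0,0.65,0,0,0],
    [0,0,0.65,0,0,0],
  ],
)

```text
time: 54.15
tool_pos: [0.4625, 0.0674, 0.0733]
tcp_rot: [-0.001, 0.729, 0.685, -0.0]
force: [0.1, 0.5, 0.2]
finger_gap: 0.0006
```

Run:
```python
from h import *
plan([((.4628,.0676,.0535),-.061)],step=.006)
```

```text
t 54.15 pos [0.4625 0.0674 0.0733] q [-7.000e-04  7.290e-01  6.845e-01 -4.000e-04] F [0.1 0.5 0.2] gap 0.0006
-> [0.4628 0.0676 0.0535] -0.061
[[0,0,0.12,0,0,0],[0,0,0.25,-0.001,0,-0.001],[0,0.01,0.37,-0.001,0,-0.001],[0.01,0.01,0.49,-0.002,0,-0.002],[0.01,0.01,0.49,-0.002,0,-0.002]]
```

Request:
step_arm(
  increments=[
    [0,0.01,0.12,0,0,0],
    [0,0.01,0.25,0,0,0],
    [0,0.01,0.37,0,0,0],
    [0,0.01,0.48,0,0,0],
    [0,0.01,0.5,0,0,0],
  ],
)

```text
time: 54.65
tool_pos: [0.4632, 0.0674, 0.054]
tcp_rot: [-0.001, 0.729, 0.684, -0.0]
force: [-6.8, -0.6, 27.6]
finger_gap: 0.0003
```

Request:
step_arm(
  increments=[
    [0,0,-0.5,0,0,0],
    [0,0,-1.2,0,0,0],
    [0,0,-1.2,0,0,0],
    [0,0,-1.2,0,0,0],
    [0,0,-1.2,0,0,0],
  ],
)

```text
time: 55.15
tool_pos: [0.4626, 0.0673, 0.1011]
tcp_rot: [-0.001, 0.729, 0.684, -0.001]
force: [-0.4, 0.3, 0.8]
finger_gap: 0.0003
```

Run:
```python
from h import *
plan([((.4681,.1549,.1),-.061),((.4681,.1549,.074),-.061)])
```

```text
t 55.15 pos [0.4626 0.0673 0.1011] q [-0.0011  0.7291  0.6844 -0.0008] F [-0.4  0.3  0.8] gap 0.0003
-> [0.4681 0.1549 0.1   ] -0.061
[[1.1,0,0.01,-0.001,0,-0.001],[2.2,0,0.03,-0.003,0,-0.002],[2.2,0,0.03,-0.003,0,-0.002],[2.2,0,0.03,-0.003,0,-0.002],[2.2,0,0.03,-0.003,0,-0.002]]
-> [0.4681 0.1549 0.074 ] -0.061
[[0,0,0.65,0,0,0],[0,0,0.65,0,0,0],[0,0,0.65,0,0,0],[0,0,0.65,0,0,0],[0,0,0.65,0,0,0]]
```

Request:
step_arm(
  increments=[
    [1.1,0,0.01,-0.001,0,-0.001],
    [2.2,0,0.03,-0.003,0,-0.002],
    [2.2,0,0.03,-0.003,0,-0.002],
    [2.2,0,0.03,-0.003,0,-0.002],
    [2.2,0,0.03,-0.003,0,-0.002],
  ],
)

```text
time: 55.65
tool_pos: [0.4673, 0.1542, 0.0991]
tcp_rot: [-0.0, 0.728, 0.685, -0.001]
force: [0.3, 0.2, -1.0]
finger_gap: 0.0006
```

Request:
step_arm(
  increments=[
    [0,0,0.35,0,0,0],
    [0,0,0.65,0,0,0],
    [0,0,0.65,0,0,0],
    [0,0,0.65,0,0,0],
    [0,0,0.65,0,0,0],
  ],
)

```text
time: 56.15
tool_pos: [0.4676, 0.154, 0.0734]
tcp_rot: [-0.0, 0.729, 0.685, -0.001]
force: [-0.2, -0.3, -0.3]
finger_gap: 0.0005
```

Run:
```python
from h import *
plan([((.4681,.1549,.0535),-.061)],step=.006)
```

```text
t 56.15 pos [0.4676 0.154  0.0734] q [-2.000e-04  7.285e-01  6.850e-01 -6.000e-04] F [-0.2 -0.3 -0.3] gap 0.0005
-> [0.4681 0.1549 0.0535] -0.061
[[0.01,0,0.12,0,0,0],[0.01,0.01,0.25,-0.001,0,0],[0.02,0.01,0.37,-0.001,0,0],[0.02,0.01,0.5,-0.001,0.001,-0.001],[0.02,0.01,0.5,-0.001,0.001,-0.001]]
```

Press green, rise well clear, then check everything.

Request:
step_arm(
  increments=[
    [0.02,0.01,0.12,0,0,0],
    [0.02,0.01,0.25,0,0,0],
    [0.02,0.01,0.37,0,0,0],
    [0.02,0.01,0.48,0,0,0],
    [0.02,0.01,0.5,0,0,0],
  ],
)

```text
time: 56.65
tool_pos: [0.4683, 0.1549, 0.0541]
tcp_rot: [-0.0, 0.729, 0.685, -0.001]
force: [-6.0, -1.6, 24.4]
finger_gap: 0.0004
```

Request:
step_arm(
  increments=[
    [0,0,-0.5,0,0,0],
    [0,0,-1.5,0,0,0],
    [0,0,-2.5,0,0,0],
    [0,0,-3.5,0,0,0],
    [0,0,-4.5,0,0,0],
  ],
)

```text
time: 57.15
tool_pos: [0.468, 0.1549, 0.2353]
tcp_rot: [-0.0, 0.728, 0.685, -0.001]
force: [0.9, 0.4, -0.9]
finger_gap: 0.0005
```

Request:
step_arm(
  increments=[
    [-1,0,-0.5,0,0,0],
    [-2,0,-1,0,0,0],
    [-2,0,-1,0,0,0],
    [-2,0,-1,0,0,0],
    [-2,0,-1,0,0,0],
  ],
)

```text
time: 57.65
tool_pos: [0.4628, 0.0756, 0.2745]
tcp_rot: [-0.001, 0.728, 0.685, -0.001]
force: [0.1, 0.0, 0.0]
finger_gap: 0.0
```

Run:
```python
from h import *
st();p=cap('wrist','fin.png');im=p['pixels']
for n,k,z in (('lid_mid','lid',.084),): look(n,k,z,p=p)
for n in ('jar1','notebook','beaker','dial_grip','dial_index'): print(n,[(np.round(r['location'],3).tolist(),round(r['score'],2)) for r in finder.mark_of(p,n)])
p=cap('side')
x,y=proj(p,[.55,.3,.05])[0].astype(int)
cv2.imwrite('pics/fin_side.png',cv2.resize(p['pixels'][y-60:y+140,x-110:x+160,::-1],None,fx=2.9,fy=2.9,interpolation=cv2.INTER_CUBIC))
for n in ('jar1','notebook','beaker','lid_mid'): print(n,[(np.round(r['location'],3).tolist(),round(r['score'],2)) for r in finder.mark_of(p,n)])
```

```text
t 57.65 pos [0.4628 0.0756 0.2745] q [-0.0008  0.7285  0.6851 -0.0012] F [0.1 0.  0. ] gap 0.0
jar1 [([0.787, -0.08, -0.001], 0.61), ([0.77, 0.011, -0.003], 0.59)]
notebook [([0.747, -0.335, 0.0], 0.87)]
beaker [([0.78, 0.252, 0.003], 0.94)]
dial_grip [([0.616, 0.113, 0.054], 0.71)]
dial_index [([0.664, 0.087, 0.025], 0.68)]
jar1 [([0.79, -0.08, -0.001], 0.71), ([0.767, 0.01, -0.004], 0.66), ([0.78, 0.258, 0.001], 0.38), ([0.661, 0.094, 0.029], 0.22)]
notebook [([0.745, -0.336, 0.001], 0.94), ([0.664, 0.093, 0.029], 0.74), ([0.462, 0.072, 0.055], 0.24)]
beaker [([0.783, 0.259, 0.002], 0.87)]
lid_mid [([0.508, 0.381, 0.093], 0.92)]
```

View pics/fin_side.png

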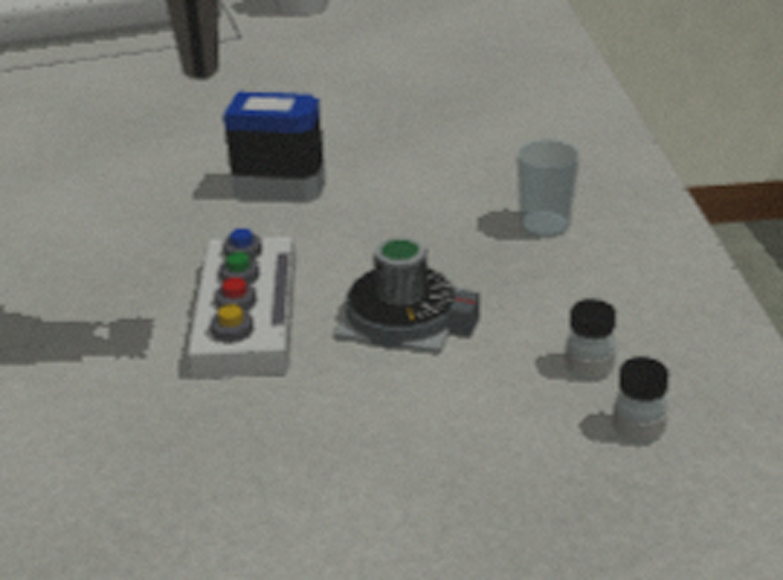

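The stack is square and seated, with the lid at z 0.093 m as expected. The dial is unchanged and the jars, notebook and beaker are in place, so I'm handing in.

```bash
python3 -c "
from rig import order
print(order.hand_in())"
```

```text
the job is handed in; nothing more can be done
None
```

The job is done and handed in at about 58 s of the 210 s allowed; hand-in gave no verdict.

- **Stack:** Three black plates were present. All three are on the stand with cut corners matched and the blue lid on top. The third plate had been knocked about 4 cm aside during the run; I found it again before grasping it. In the last side picture the stack is flush, and the lid's centre measured 0.093 m high, exactly the seated height.
- **Dial:** The first turn fell short because the gripper was still closing, so I added a small second turn. The scale then read about 60.2–60.4° at the red index line. It was not measured again after the keys, but the last picture shows it unmoved.
- **Keys:** I pressed blue, then yellow, then green. Each reached its bottom stop at about 25 N, against the 5 N needed. The red key was not touched.
- **Bystanders:** The jars, notebook and beaker are where they started, to within the measuring error.

Some checks disagreed:
- The held second plate measured about 2 mm further along the gripper than its grasp position implied. I used the picture's value and it seated without force.
- Before the key presses, the side camera's outline of the lid fitted poorly, with the direction reversed. The scene camera's fit was good.
- The last wrist picture did not detect the lid.

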